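Gauge wound coils in a tapered slot and sort them

ROBOT

A 7-joint arm with a two-finger parallel gripper is mounted at the origin on a cart in front of the work surface, level with it; the furniture and walls round the work are solid. World frame = base frame: x ahead of the robot, y to its left, z up, the work surface at z = 0. Lengths are in m, angles in rad, forces in N, time in s.
With the tool pointing down it reaches from about 0.4 to 0.85 m from the base axis. Payload 4.4 kg.
Tool frame: the origin (TCP) lies midway between the tips of the shut fingers; the grasp point (between the pads) lies 19 mm behind it (arm.grasp_offset is the distance from the TCP to the grasp point, in m); z points along the fingers, y is the direction in which the jaws open and shut (so a half turn about z gives the same grasp; the last joint's range is limited). The gripper opens to 94 mm and grips with 3 to 60 N. Pads are 16 mm wide; open, the fingers measure 119 mm over their backs; the gripper's body (75 mm by 177 mm) begins 78 mm behind the grasp point.
Start: joints at [-1.264, 0.628, 0.038, 1.517, -0.027, 0.996, -0.02], TCP at [0.237, 0.605, 0.205] pointing down, gripper open.
Joint ranges: [-3.06, 3.06], [-0.37, 2.12], [-1.25, 1.32], [0.18, 2.47], [-1.1, 4.24], [0.23, 1.98], [-2.94, 2.94]. Speed limits (rad/s): [2.57, 2.57, 3.14, 3.14, 3.14, 3.14, 3.14].

INTERFACE

Orientations are given as [roll, pitch, yaw] about the fixed x, y, z axes, in that order (R = Rz(yaw) Ry(pitch) Rx(roll)).
In Python, from station import arm, cams gives the robot as it stands. The module is installed in compiled form; this text tells all that it offers.
- The arm moves only by the tool carry_out, never from a script. Its arguments are lists of equal length, an entry for each row: "jaw": the opening, from 0 (shut) to 1 (fully open); "offset": the shift along the world's x, y, z in units of 30 mm (1.0 is 30 mm), a list of three; "spin": the turn about the world's z in units of 6 degrees (1.0 is 6 degrees). A call has 1 to 10 rows; each row shifts and turns the commanded pose from where the row before left it; what a row does not reach is not made up. A row lasts 1/8 s, in which the tool goes at most 62.5 mm and 10.7 degrees, less where a joint would pass 70% of its speed; a pose out of reach is approached as far as the arm can. A call is refused whole if a number of a shift passes 1 or a number of a turn 1, either way. A call with a gripper value outside its range is refused whole. The fingers move at their own pace and stop on an object; "force" is the grip in N (left out, the last holds). Time passes only in rows, so rows that do not move let the fingers close. It gives the time, the measured TCP pose, the force and the opening at its end, in the units of the state.
- arm.state(): the state, without advancing time (a new reading comes with each control period).
- cams.capture(name): name is "scene" or "top"; returns a dict with "pixels" (400x640x3 uint8, red, green, blue), "vertical_fov" (degrees; the focal length in pixels is half the picture's height over the tangent of half this angle, whatever the lens; pixels are square), "cx", "cy" (the principal point, pixels), "origin" and "orientation" of the camera in the world. Camera axes: x right, y down, z forward; pixel columns grow to the right and rows downward; lengths in m; the calibration is good to about 2 mm. A picture is of the moment at which its call begins. There is no depth.
- arm.close_job(): hands the job in, once; it reports no verdict.
Trained networks look in a picture, given as the dict that the camera call returned (one of the last four; its "shot" number tells which), for a name from the list of things; names that differ only in an ending like _2 or _b are one class to them, and where a whole thing is asked for, a point or a joint stands for the part that bears it (a point fixed in the world has none). Each returns a list of dicts, best first, with "confidence" (0 to 1); they miss things now and then, are a little off and sometimes report something else, mostly with a low value. They report only what shows in the picture. A call takes as long as a camera call.
- cams.search_frame(picture, name): "bbox" ([left, top, right, bottom] in pixels, round what is visible of it).
- cams.landmark_of(picture, name): "position" ([row, column] in pixels: a listed point, or the origin of a listed thing).
The state is a dict: "t": time; "joints": joint angles; "dq": joint speeds; "tau": joint torques, N m; "ee_pos": TCP position; "orientation": TCP orientation; "force": force on the tool from outside, world axes, zero at the start; "wrist_torque": the same for the moment, N m; "opening": opening from 0.0 (shut) to 1.0 (fully open).
Only numpy, scipy, OpenCV 4.12 (cv2) and the standard library are available. Lean on these libraries where they do the work, as an engineer would, in place of code of your own. Each camera call takes 0.05 s, during which the arm holds its last target.

TASK

Take the wound coils off the spindle stand one after another, beginning at its left-hand end, stand each one upright in the wide mouth of the tapered gauge and slide it along the slot until it wedges, touching both fences. If its centre stops short of the line on the gauge's black cursor (nearer the mouth), it is too fat: put it in the tray with the arched wire handle; if its centre gets past the line, put it in the plain tray. Every coil ends standing flat on a tray's floor; leave the cursor where it is set, and do not disturb the other things on the bench.

Things in the scene. Friction and masses are not known exactly. Their poses are not given: they have to be found in the camera images.
- coil_1: wound coil: short cylinder with a through bore, two thin black flanges with copper wire between, 32 mm tall, outer diameter 40 to 56 mm (unknown, same all the way up), bore 20 mm, about 120 g; origin at the centre of its underside, z along the bore. Starts on the first (leftmost, stand y = +145 mm) spindle of the stand; may be absent
- coil_2: wound coil: short cylinder with a through bore, two thin black flanges with copper wire between, 32 mm tall, outer diameter 40 to 56 mm (unknown, same all the way up), bore 20 mm, about 120 g; origin at the centre of its underside, z along the bore. Starts on the second (y = +87) spindle of the stand; may be absent
- coil_3: wound coil: short cylinder with a through bore, two thin black flanges with copper wire between, 32 mm tall, outer diameter 40 to 56 mm (unknown, same all the way up), bore 20 mm, about 120 g; origin at the centre of its underside, z along the bore. Starts on the third (y = +29) spindle of the stand; may be absent
- coil_4: wound coil: short cylinder with a through bore, two thin black flanges with copper wire between, 32 mm tall, outer diameter 40 to 56 mm (unknown, same all the way up), bore 20 mm, about 120 g; origin at the centre of its underside, z along the bore. Starts on the fourth (y = -29) spindle of the stand; may be absent
- coil_5: wound coil: short cylinder with a through bore, two thin black flanges with copper wire between, 32 mm tall, outer diameter 40 to 56 mm (unknown, same all the way up), bore 20 mm, about 120 g; origin at the centre of its underside, z along the bore. Starts on the fifth (y = -87) spindle of the stand; may be absent
- coil_6: wound coil: short cylinder with a through bore, two thin black flanges with copper wire between, 32 mm tall, outer diameter 40 to 56 mm (unknown, same all the way up), bore 20 mm, about 120 g; origin at the centre of its underside, z along the bore. Starts on the sixth (rightmost, y = -145) spindle of the stand; may be absent
- stand: fixed grey board 64 (its x) x 350 (its y) x 8 mm with six upright steel spindles along its y axis at y = +145, +87, +29, -29, -87, -145 mm (left to right seen from the robot), 14 mm in diameter, tops 45 mm above the board's underside; a coil on a spindle rests on the board, its underside 8 mm up. Origin at the centre of the board's underside
- gauge: fixed gauge: grey plate 6 mm thick (own x -45..60, y -105..80 mm) with two steel fences 16 mm high above it. The slot between them runs along own +y, centred on x = 0: fences from the mouth, y = -65, to y = 75; 60 mm wide at y = -60, 40 mm at y = 60, even taper; flat apron before the mouth. A coil free to shift sideways centres itself; 3 to 6 N wedge it. Origin under the plate
- cursor (a joint): position in m of the black cursor, which slides on a rail beside the fence on the gauge's +x side: its line stands at gauge y = this value. Set at random before the start, stiff (4 N), not to be moved. A coil whose centre stops within 4 mm of the line is accepted in either tray
- cursor_line (a point): inner end of the white line on the cursor's top, at gauge x = +34 mm, 25 mm above the gauge's underside
- tray_plain: grey shallow open tray, 250 mm long (its x) by 100 mm wide (its y), 12 mm high, floor and walls 3 mm thick, loose, 0.4 kg, with no handle; origin at the centre of its underside
- tray_arch: grey shallow open tray, 250 mm long (its x) by 100 mm wide (its y), 12 mm high, floor and walls 3 mm thick, loose, 0.4 kg, with a steel wire arch 60 mm wide and 47 mm high standing on its -x end wall; origin at the centre of its underside
- bottle: bystander: small closed bottle with a blue cap, 43 x 43 x 96 mm; origin at its underside
- pot: bystander: small clear pot with a white lid, 43 x 43 x 48 mm; origin at its underside
- bench_timer: bystander: white bench timer, 64 x 64 x 20 mm; origin at its underside
- forceps: bystander: steel forceps lying flat, 127 mm long; origin at its underside

How it is judged:
On the way, in this order (a step that is already met when the one before it is completed fails the run):
1. coil_1 (if present) stands in the slot, wedged between both fences (x of coil_1 in the frame of gauge between -0.003 and 0.003 m and y of coil_1 in the frame of gauge between 0.018 and 0.029 m and z of coil_1 in the frame of gauge between 0.003 and 0.01 m and angle between coil_1's own z axis and vertical below 0.1 rad and linear speed of coil_1 below 0.02 m/s), for 0.2 s.
2. coil_2 (if present) stands in the slot, wedged between both fences (x of coil_2 in the frame of gauge between -0.003 and 0.003 m and y of coil_2 in the frame of gauge between -0.0301 and -0.0191 m and z of coil_2 in the frame of gauge between 0.003 and 0.01 m and angle between coil_2's own z axis and vertical below 0.1 rad and linear speed of coil_2 below 0.02 m/s), for 0.2 s.
3. coil_3 (if present) stands in the slot, wedged between both fences (x of coil_3 in the frame of gauge between -0.003 and 0.003 m and y of coil_3 in the frame of gauge between 0.0325 and 0.0435 m and z of coil_3 in the frame of gauge between 0.003 and 0.01 m and angle between coil_3's own z axis and vertical below 0.1 rad and linear speed of coil_3 below 0.02 m/s), for 0.2 s.
4. coil_4 (if present) stands in the slot, wedged between both fences (x of coil_4 in the frame of gauge between -0.003 and 0.003 m and y of coil_4 in the frame of gauge between -0.006 and 0.005 m and z of coil_4 in the frame of gauge between 0.003 and 0.01 m and angle between coil_4's own z axis and vertical below 0.1 rad and linear speed of coil_4 below 0.02 m/s), for 0.2 s.
5. coil_5 (if present) stands in the slot, wedged between both fences (x of coil_5 in the frame of gauge between -0.003 and 0.003 m and y of coil_5 in the frame of gauge between 0.0421 and 0.0531 m and z of coil_5 in the frame of gauge between 0.003 and 0.01 m and angle between coil_5's own z axis and vertical below 0.1 rad and linear speed of coil_5 below 0.02 m/s), for 0.2 s.
6. coil_6 (if present) stands in the slot, wedged between both fences (x of coil_6 in the frame of gauge between -0.003 and 0.003 m and y of coil_6 in the frame of gauge between -0.0205 and -0.0095 m and z of coil_6 in the frame of gauge between 0.003 and 0.01 m and angle between coil_6's own z axis and vertical below 0.1 rad and linear speed of coil_6 below 0.02 m/s), for 0.2 s.
At the end, for the whole second after the job is handed in: every coil present stands upright (within 0.1 rad) and still on a tray's floor, wholly inside its walls: in the arched tray if it wedged short of the cursor's line, in the plain tray if beyond; within 4 mm of the line either tray will do (((value of joint cursor above 0.019 m and x of coil_1 in the frame of tray_arch between -0.11 and 0.11 m and y of coil_1 in the frame of tray_arch between -0.04 and 0.04 m and z of coil_1 in the frame of tray_arch between 0 and 0.009 m) or (value of joint cursor below 0.027 m and x of coil_1 in the frame of tray_plain between -0.11 and 0.11 m and y of coil_1 in the frame of tray_plain between -0.04 and 0.04 m and z of coil_1 in the frame of tray_plain between 0 and 0.009 m)) and angle between each of coil_1, coil_2, coil_3, coil_4, coil_5, coil_6's own z axis and vertical below 0.1 rad and linear speed of each of coil_1, coil_2, coil_3, coil_4, coil_5, coil_6 below 0.02 m/s and ((value of joint cursor above -0.0291 m and x of coil_2 in the frame of tray_arch between -0.11 and 0.11 m and y of coil_2 in the frame of tray_arch between -0.04 and 0.04 m and z of coil_2 in the frame of tray_arch between 0 and 0.009 m) or (value of joint cursor below -0.0211 m and x of coil_2 in the frame of tray_plain between -0.11 and 0.11 m and y of coil_2 in the frame of tray_plain between -0.04 and 0.04 m and z of coil_2 in the frame of tray_plain between 0 and 0.009 m)) and ((value of joint cursor above 0.0335 m and x of coil_3 in the frame of tray_arch between -0.11 and 0.11 m and y of coil_3 in the frame of tray_arch between -0.04 and 0.04 m and z of coil_3 in the frame of tray_arch between 0 and 0.009 m) or (value of joint cursor below 0.0415 m and x of coil_3 in the frame of tray_plain between -0.11 and 0.11 m and y of coil_3 in the frame of tray_plain between -0.04 and 0.04 m and z of coil_3 in the frame of tray_plain between 0 and 0.009 m)) and ((value of joint cursor above -0.005 m and x of coil_4 in the frame of tray_arch between -0.11 and 0.11 m and y of coil_4 in the frame of tray_arch between -0.04 and 0.04 m and z of coil_4 in the frame of tray_arch between 0 and 0.009 m) or (value of joint cursor below 0.003 m and x of coil_4 in the frame of tray_plain between -0.11 and 0.11 m and y of coil_4 in the frame of tray_plain between -0.04 and 0.04 m and z of coil_4 in the frame of tray_plain between 0 and 0.009 m)) and ((value of joint cursor above 0.0431 m and x of coil_5 in the frame of tray_arch between -0.11 and 0.11 m and y of coil_5 in the frame of tray_arch between -0.04 and 0.04 m and z of coil_5 in the frame of tray_arch between 0 and 0.009 m) or (value of joint cursor below 0.0511 m and x of coil_5 in the frame of tray_plain between -0.11 and 0.11 m and y of coil_5 in the frame of tray_plain between -0.04 and 0.04 m and z of coil_5 in the frame of tray_plain between 0 and 0.009 m)) and ((value of joint cursor above -0.0195 m and x of coil_6 in the frame of tray_arch between -0.11 and 0.11 m and y of coil_6 in the frame of tray_arch between -0.04 and 0.04 m and z of coil_6 in the frame of tray_arch between 0 and 0.009 m) or (value of joint cursor below -0.0115 m and x of coil_6 in the frame of tray_plain between -0.11 and 0.11 m and y of coil_6 in the frame of tray_plain between -0.04 and 0.04 m and z of coil_6 in the frame of tray_plain between 0 and 0.009 m))); the robot touches nothing.
It fails at once if the cursor is pushed from its setting by more than 4 mm (distance of cursor_line from where it was at the start of the episode above 0.004 m).
It fails at once if the bottle is moved by more than 3 cm (distance of bottle from where it was at the start of the episode above 0.03 m).
It fails at once if the pot is moved by more than 3 cm (distance of pot from where it was at the start of the episode above 0.03 m).
It fails at once if the bench timer is moved by more than 3 cm (distance of bench_timer from where it was at the start of the episode above 0.03 m).
It fails at once if the forceps is moved by more than 3 cm (distance of forceps from where it was at the start of the episode above 0.03 m).
Of coil_1, coil_2, coil_3, coil_4, coil_5, coil_6 only 4 to 5 are there at a start; the rules pass over those that are not, and their reading is None.
At some moment in a run one of tray_plain, tray_arch may be knocked a few centimetres aside while the robot is not near it.
Once in a run the grip may slacken for a moment while it holds something.
It also fails if it takes over 210 s, if anything falls off the work surface, if the arm or the gripper's body presses on something with over 40 N, if the wrist force passes 120 N, or if a joint passes its speed limit or range.

## Working session

There is one attempt and no reset: what is moved stays moved. The work goes in short steps, Python scripts to look and compute and a tool call to move; the robot and the scene stay as the last step left them, time stands still between calls to the robot, and variables do not carry over. Pictures are saved under pics/ and viewed, and the job is handed in when it is done.

Besides the shell and the picture viewer there is one more tool, called as name([rows], argument=value, ...), one row to a line, values as JSON. carry_out: Moves the arm, as the interface text tells. Its arguments: {"type":"object","properties":{"jaw":{"type":"array"},"offset":{"type":"array"},"spin":{"type":"array"},"force":{"type":"number"}},"required":["jaw","offset","spin"]}

```bash
ls; mkdir -p pics; cat > h.py <<'E'
import numpy as np, cv2
from scipy.spatial.transform import Rotation as R
from station import arm, cams
def rot(p):
    o=np.array(p["orientation"],float)
    if o.shape==(3,3): return o
    if o.shape==(3,): return R.from_euler('xyz',o).as_matrix()
    return R.from_quat(o).as_matrix()
def f(p): return 200/np.tan(np.radians(p["vertical_fov"])/2)
def ray(p,r,c,z):
    d=rot(p)@np.array([(c-p["cx"])/f(p),(r-p["cy"])/f(p),1.]); o=np.array(p["origin"])
    return o+d*(z-o[2])/d[2]
def proj(p,X):
    v=rot(p).T@(np.array(X)-np.array(p["origin"])); return f(p)*v[1]/v[2]+p["cy"], f(p)*v[0]/v[2]+p["cx"]
def save(p,n,box=None,s=1):
    im=p["pixels"][:,:,::-1]
    if box: im=im[box[1]:box[3],box[0]:box[2]]
    cv2.imwrite("pics/"+n,cv2.resize(im,None,fx=s,fy=s,interpolation=cv2.INTER_CUBIC))
E
python3 - <<'E'
from h import *
for n in("scene","top"):
    p=cams.capture(n); save(p,n+"0.png",s=1.25)
    print(n,{k:v for k,v in p.items() if k!="pixels"})
    for o in["coil_1","stand","gauge","cursor_line","tray_plain","tray_arch","bottle","pot","bench_timer","forceps"]:
        print(o,[(np.round(d["position"],1).tolist(),round(d["confidence"],2)) for d in cams.landmark_of(p,o)][:7])
print(arm.state())
E
```

```text
pics
scene {'vertical_fov': 52.442207102084744, 'cx': 322.40152996007976, 'cy': 202.49819877777972, 'origin': array([ 0.13679536, -0.44786142,  0.95216131]), 'orientation': array([-2.47401888, -0.00958059, -0.68422959]), 'shot': 1}
coil_1 [([233.4, 364.4], 0.83), ([194.3, 331.9], 0.58), ([265.3, 391.8], 0.56), ([210.1, 341.3], 0.54), ([254.7, 378.9], 0.47)]
stand [([229.3, 356.9], 0.72)]
gauge [([262.0, 319.6], 0.72)]
cursor_line [([245.8, 326.8], 0.59)]
tray_plain [([351.0, 385.8], 0.57)]
tray_arch [([198.6, 243.5], 0.56)]
bottle [([237.4, 425.7], 0.92)]
pot [([281.1, 461.5], 0.6)]
bench_timer [([160.0, 208.3], 0.71)]
forceps [([159.2, 231.2], 0.39)]
top {'vertical_fov': 50.407368105035445, 'cx': 320.9151215298283, 'cy': 195.80437942463053, 'origin': array([0.42831567, 0.09403971, 1.56835899]), 'orientation': array([-3.01865358e+00, -1.82858234e-03, -1.56316132e+00]), 'shot': 2}
coil_1 [([188.8, 323.6], 0.66), ([194.5, 371.9], 0.62), ([194.1, 392.2], 0.6), ([195.4, 358.1], 0.45), ([188.3, 311.1], 0.44), ([154.4, 384.0], 0.44)]
stand [([189.5, 350.0], 0.63), ([241.3, 425.3], 0.6)]
ga
[... 279 characters left out ...]
.7], 0.5)]
{'t': 1.1, 'joints': array([-1.26380146,  0.62842175,  0.03852466,  1.51739847, -0.02696735,
        0.99632296, -0.0199744 ]), 'dq': array([ 1.06381097e-03,  6.41541469e-06,  7.22193472e-04, -1.31904378e-03,
       -6.97861219e-05,  5.93716705e-04,  6.56151642e-04]), 'tau': array([ 6.33600939e-04, -5.49606264e+01,  1.14316374e+00, -1.86943191e+01,
       -5.24022477e-02,  1.58046948e-02,  8.43784647e-06]), 'ee_pos': array([0.23674182, 0.6053581 , 0.20546527]), 'orientation': array([-3.14156122e+00,  7.16852380e-06,  2.76879621e+00]), 'force': array([-0.62232201, -0.13032909,  0.99118742]), 'wrist_torque': array([0.03452379, 0.0447187 , 0.02952045]), 'opening': 1.0018735889374906}
```

View pics/scene0.png

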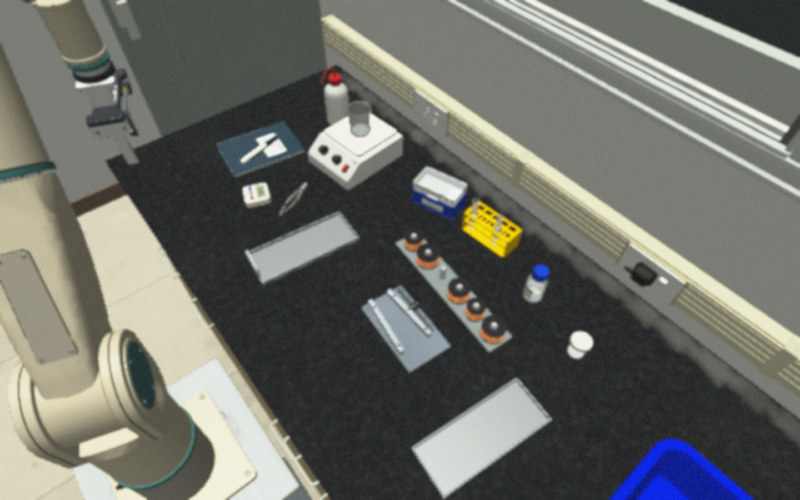

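View pics/top0.png

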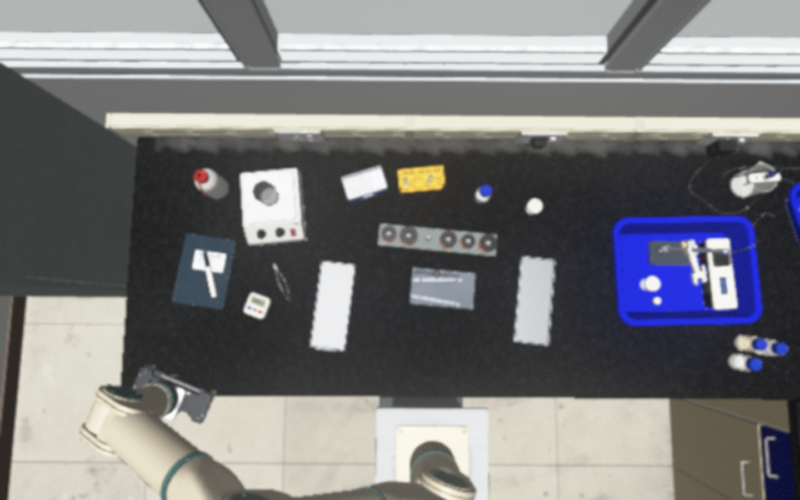

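```bash
python3 - <<'E'
from h import *
p=cams.capture("scene"); save(p,"s1.png",(190,150,450,345),3)
p=cams.capture("top"); save(p,"t1.png",(240,165,450,290),3.7)
E
```

```text
(no output)
```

View pics/s1.png

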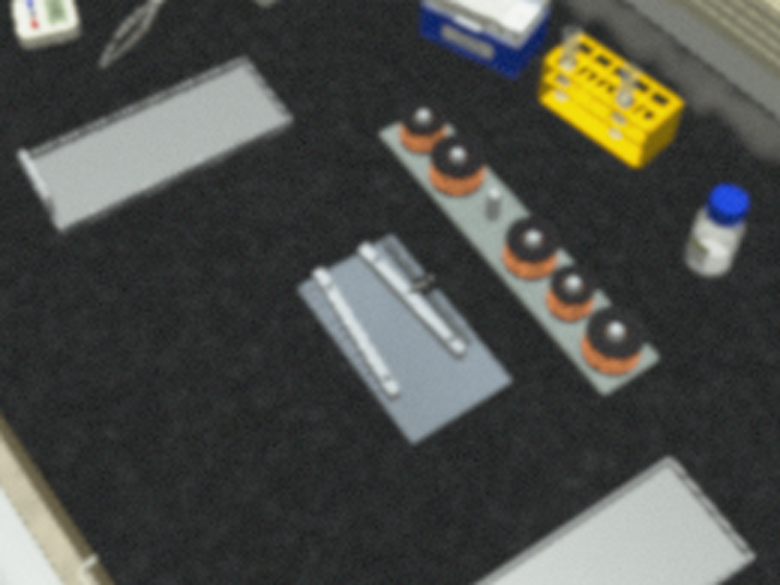

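View pics/t1.png

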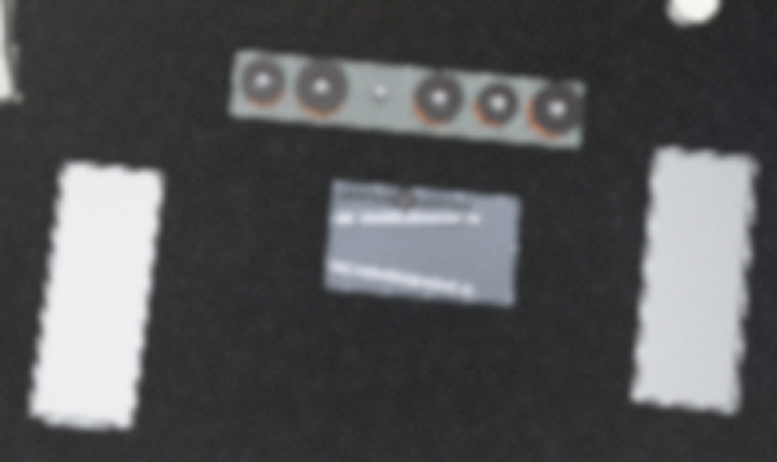

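```bash
cat >> h.py <<'E'
def rect(p,z,x0,x1,y0,y1,s=1.0):
    """rectified at height z: image row = (x1-x)/mm, col=(y1-y)/mm ; s px per mm"""
    def px(X):
        r,c=proj(p,X); return [c,r]
    W=int((y1-y0)*1000*s);H=int((x1-x0)*1000*s)
    src=np.float32([px([x1,y1,z]),px([x1,y0,z]),px([x0,y0,z]),px([x0,y1,z])])
    M=cv2.getPerspectiveTransform(np.float32([[0,0],[W,0],[W,H],[0,H]]),src)
    return cv2.warpPerspective(p["pixels"][:,:,::-1].copy(),M,(W,H),flags=cv2.WARP_INVERSE_MAP|cv2.INTER_CUBIC)
E
python3 - <<'E'
from h import *
S=cams.capture("scene");T=cams.capture("top")
for p,n in((S,"S"),(T,"T")):
    cv2.imwrite(f"pics/r{n}.png",rect(p,0.006,.30,.70,-.35,.40,1))
    for o in ["tray_plain","tray_arch","stand","gauge","cursor_line","coil_1","bottle","pot","forceps","bench_timer"]:
        z={"cursor_line":.025,"coil_1":.008}.get(o,0)
        for d in cams.landmark_of(p,o): print(n,o,np.round(ray(p,*d["position"],z)[:2],4),round(d["confidence"],2))
E
```

```text
S tray_plain [ 0.453  -0.3009] 0.82
S tray_arch [0.4425 0.2953] 0.75
S stand [ 0.6363 -0.0108] 0.9
S gauge [ 0.4854 -0.0162] 0.87
S cursor_line [ 0.5198 -0.0098] 0.6
S coil_1 [ 0.628  -0.1061] 0.8
S coil_1 [ 0.6347 -0.0357] 0.7
S coil_1 [0.6521 0.0689] 0.68
S coil_1 [ 0.6247 -0.1571] 0.67
S bottle [ 0.7608 -0.1463] 0.61
S pot [ 0.7429 -0.2958] 0.7
S forceps [0.5006 0.4472] 0.5
S forceps [ 0.5308 -0.0023] 0.35
S bench_timer [0.4373 0.4967] 0.69
S bench_timer [ 0.77   -0.1399] 0.57
T tray_plain [ 0.4569 -0.3004] 0.89
T tray_arch [0.4477 0.2847] 0.94
T stand [ 0.6338 -0.0107] 0.61
T gauge [ 0.4953 -0.0158] 0.59
T cursor_line [ 0.5254 -0.013 ] 0.57
T coil_1 [0.6455 0.084 ] 0.57
T coil_1 [ 0.6202 -0.1622] 0.56
T coil_1 [0.6482 0.1233] 0.44
T coil_1 [ 0.6103 -0.0427] 0.42
T coil_1 [ 0.6376 -0.1065] 0.4
T bottle [ 0.7795 -0.1388] 0.61
T pot [ 0.7337 -0.2918] 0.58
T pot [0.5165 0.443 ] 0.37
T forceps [0.5062 0.4301] 0.46
T bench_timer [0.4412 0.5078] 0.7
T bench_timer [0.6519 0.084 ] 0.61
```

View pics/rS.png

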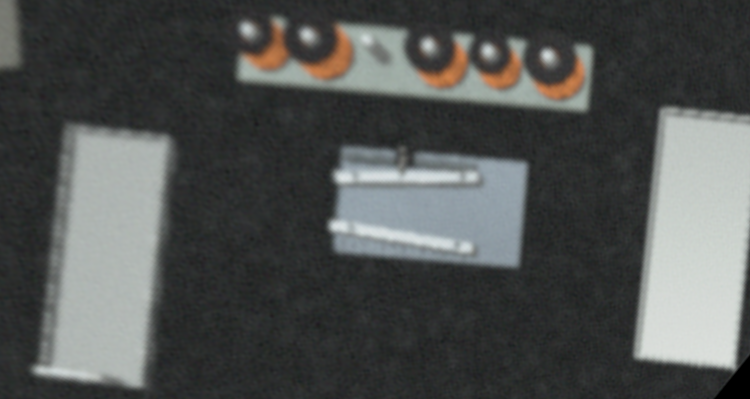

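View pics/rT.png

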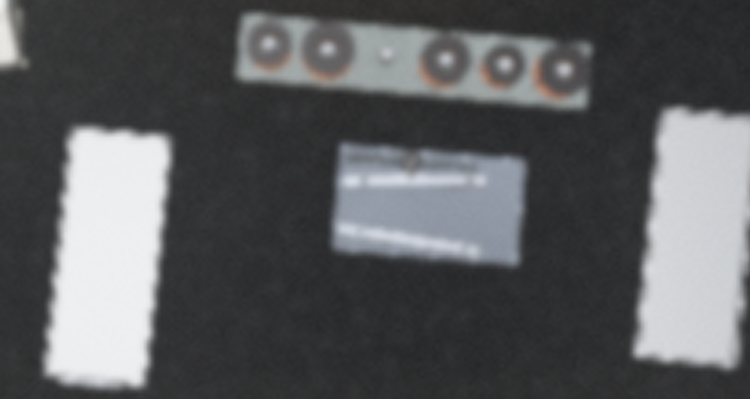

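```bash
cat >> h.py <<'E'
def fitrect(p,z,x0,x1,y0,y1,thr=70,s=3):
    im=rect(p,z,x0,x1,y0,y1,s); g=cv2.GaussianBlur(im,(0,0),2).max(2)
    m=(g>thr).astype(np.uint8); m=cv2.morphologyEx(m,cv2.MORPH_OPEN,np.ones((9,9)))
    n,l,st,_=cv2.connectedComponentsWithStats(m); k=1+np.argmax(st[1:,4])
    pts=np.argwhere(l==k)[:,::-1].astype(np.float32)
    (c,r),(w,h),a=cv2.minAreaRect(pts)
    box=cv2.boxPoints(((c,r),(w,h),a))
    toW=lambda q:np.array([x1-q[1]/1000/s,y1-q[0]/1000/s])
    b=np.array([toW(q) for q in box])
    e=b[1]-b[0]; e2=b[2]-b[1]
    if np.linalg.norm(e2)>np.linalg.norm(e): e=e2
    th=np.arctan2(e[1],e[0])%np.pi
    return toW((c,r)),sorted([w/s,h/s]),np.degrees(th)
E
python3 - <<'E'
from h import *
S=cams.capture("scene");T=cams.capture("top")
for p,n in((S,"S"),(T,"T")):
    print(n,"gauge",fitrect(p,.006,.40,.58,-.17,.10))
    print(n,"stand",fitrect(p,.008,.57,.70,-.25,.20,85))
    print(n,"trayL",fitrect(p,.012,.28,.62,.15,.38))
    print(n,"trayR",fitrect(p,.012,.28,.62,-.42,-.17))
    cv2.imwrite(f"pics/g{n}.png",rect(p,0.025,.43,.58,-.13,.09,3.5))
    cv2.imwrite(f"pics/c{n}.png",rect(p,0.040,.58,.70,-.22,.17,2))
E
```

```text
S gauge (array([ 0.49475363, -0.02676981]), [113.97804768880208, 197.80267333984375], np.float32(85.13548))
S stand (array([ 0.63613036, -0.01549398]), [69.69927978515625, 354.6564534505208], np.float32(84.97191))
S trayL (array([0.44191457, 0.28966594]), [121.25050862630208, 258.48752848307294], np.float32(172.53941))
S trayR (array([ 0.45972691, -0.29820383]), [106.42576090494792, 258.00734456380206], np.float32(173.8564))
T gauge (array([ 0.49532232, -0.02862748]), [115.25511678059895, 195.58024088541666], np.float32(85.377625))
T stand (array([ 0.63883807, -0.01298002]), [72.18605041503906, 356.0804443359375], np.float32(85.07497))
T trayL (array([0.44149009, 0.29210023]), [114.35840861002605, 267.27728271484375], np.float32(173.86777))
T trayR (array([ 0.46226318, -0.29683978]), [113.87099202473958, 262.2397054036458], np.float32(173.93738))
```

View pics/gS.png

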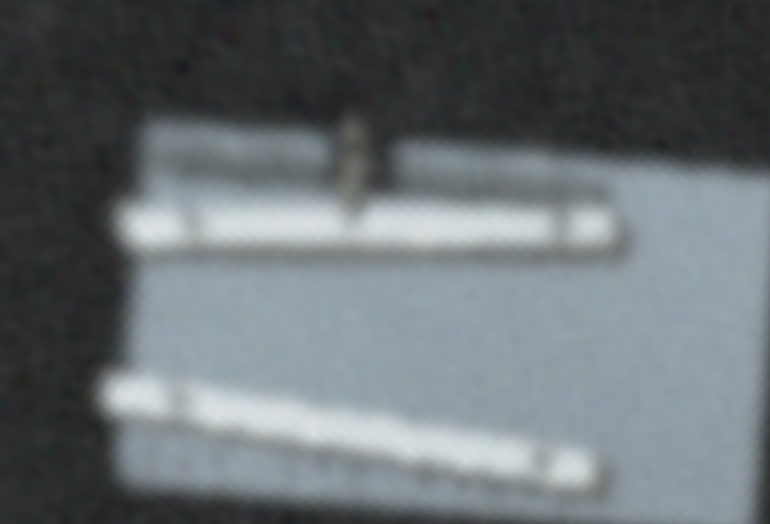

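View pics/gT.png

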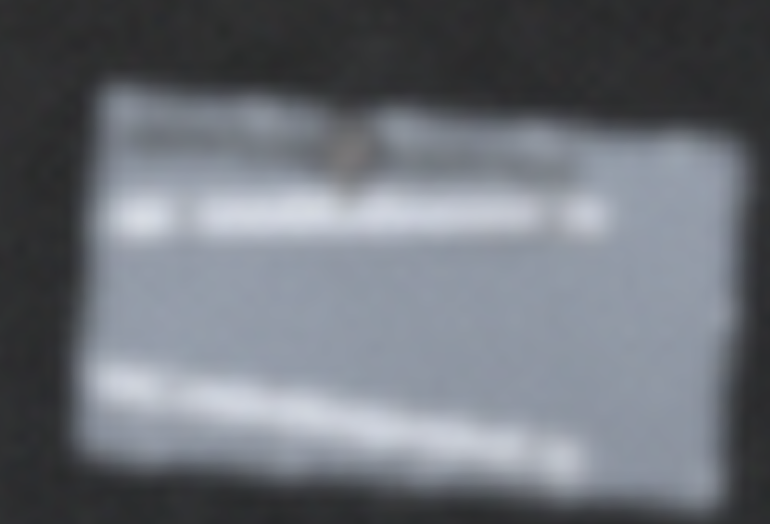

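View pics/cS.png

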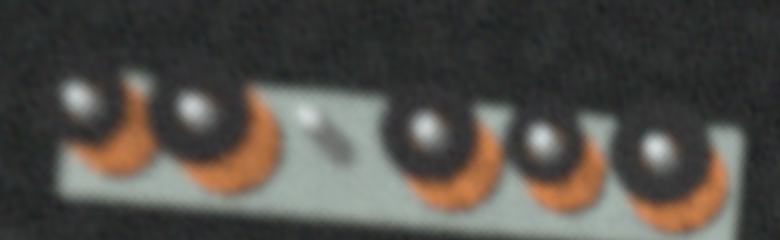

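View pics/cT.png

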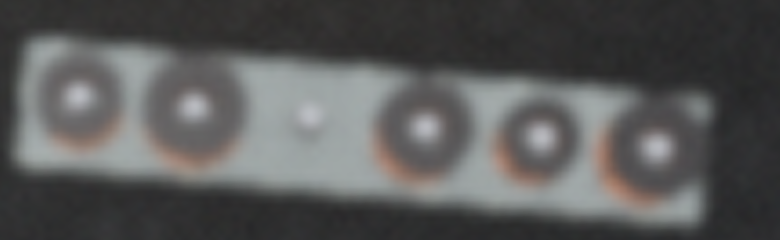

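carry_out([
  [0.69,-0.79,0],
  [0.69,-0.79,0],
  [0.69,-0.79,0],
  [0.69,-0.79,0],
  [0.69,-0.79,0],
  [0.69,-0.79,0],
  [0.69,-0.79,0],
  [0.69,-0.79,0],
  [0.69,-0.79,0],
  [0.69,-0.79,0],
], jaw=[0.8,0.8,0.8,0.8,0.8,0.8,0.8,0.8,0.8,0.8], spin=[-0.61,-0.61,-0.61,-0.61,-0.61,-0.61,-0.61,-0.61,-0.61,-0.61], force=20)

```text
t: 3.65
ee_pos: [0.4448, 0.3668, 0.2056]
orientation: [3.141, -0.0, 2.126]
force: [-0.0, 0.3, -0.5]
opening: 0.799
```

carry_out([
  [0.69,-0.79,0],
  [0.69,-0.79,0],
  [0.69,-0.79,0],
  [0.69,-0.79,0],
  [0.69,-0.79,0],
  [0.69,-0.79,0],
  [0.69,-0.79,0],
  [0.69,-0.79,0],
  [0.69,-0.79,-0.5],
  [0.69,-0.79,-0.5],
], jaw=[0.8,0.8,0.8,0.8,0.8,0.8,0.8,0.8,0.8,0.8], spin=[-0.61,-0.61,-0.61,-0.61,-0.61,-0.61,-0.61,-0.61,-0.61,-0.61])

```text
t: 4.9
ee_pos: [0.6516, 0.1297, 0.1754]
orientation: [3.141, -0.0, 1.487]
force: [0.9, 0.4, -0.4]
opening: 0.797
```

carry_out([
  [-0.03,0,-0.9],
  [-0.03,0,-0.9],
  [0,0,-0.9],
  [0,0,-0.9],
  [0,0,-0.9],
  [0,0,-0.67],
  [0,0,0],
  [0,0,0],
  [0,0,0],
  [0,0,0],
], jaw=[0.8,0.8,0.8,0.8,0.8,0.8,0.3,0.3,0.3,0.3], spin=[0,0,0,0,0,0,0,0,0,0])

```text
t: 6.15
ee_pos: [0.65, 0.1315, 0.0216]
orientation: [3.139, -0.001, 1.491]
force: [-0.1, -0.7, 3.3]
opening: 0.484
```

```bash
python3 - <<'E'
from h import *
p=cams.capture("scene"); save(p,"s2.png",(290,130,440,290),3.7)
print(arm.state()["opening"])
E
```

```text
0.4854820153229923
```

View pics/s2.png

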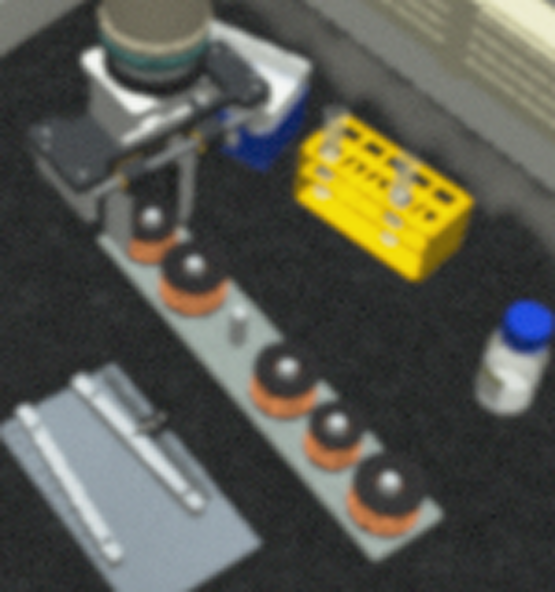

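carry_out([
  [0,0,0.7],
  [0,0,1],
  [0,0,1],
  [-0.37,-0.51,0.3],
  [-0.37,-0.51,0],
  [-0.37,-0.51,0],
  [-0.37,-0.51,0],
  [-0.37,-0.51,0],
  [-0.37,-0.51,0],
  [-0.37,-0.51,0],
], jaw=[0.3,0.3,0.3,0.3,0.3,0.3,0.3,0.3,0.3,0.3], spin=[0,0,0,1,1,1,1,1,1,1])

```text
t: 7.45
ee_pos: [0.5703, 0.0235, 0.1115]
orientation: [-3.141, 0.0, 2.228]
force: [1.3, 0.1, -1.5]
opening: 0.482
```

carry_out([
  [-0.37,-0.51,0],
  [-0.37,-0.51,0],
  [-0.37,-0.51,0],
  [-0.37,-0.51,0],
  [-0.37,-0.51,0],
  [-0.37,-0.51,0],
  [-0.37,-0.51,0],
  [-0.38,-0.51,0],
  [0,0,0],
], jaw=[0.3,0.3,0.3,0.3,0.3,0.3,0.3,0.3,0.3], spin=[1,1,1,1,1,1,1,0.9,0])

```text
t: 8.57
ee_pos: [0.481, -0.0998, 0.1112]
orientation: [-3.14, -0.001, 3.047]
force: [-0.1, 0.6, -1.7]
opening: 0.484
```

```bash
python3 - <<'E'
from h import *
p=cams.capture("scene"); save(p,"s3.png",(290,130,440,290),3.7)
print(arm.state()["opening"],arm.state()["ee_pos"])
E
```

```text
0.48314867047902704 [ 0.48206036 -0.09864933  0.11114829]
```

View pics/s3.png

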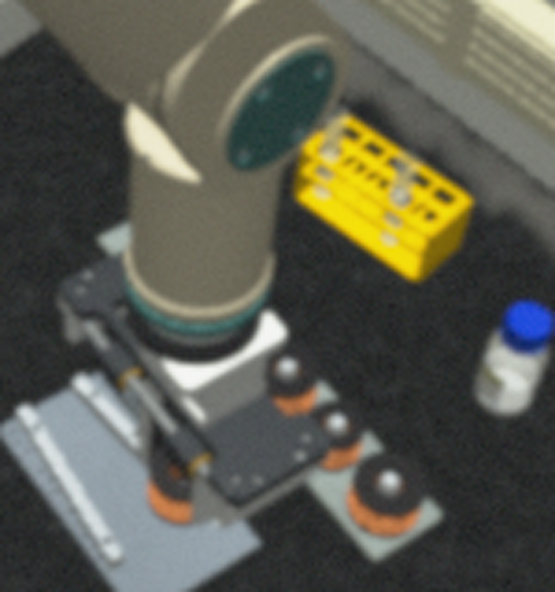

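carry_out([
  [0,0,-0.9],
  [0,0,-0.9],
  [0,0,-0.8],
  [0,0,-0.3],
  [0,0,-0.07],
  [0,0,0],
  [0,0,0],
], jaw=[0.3,0.3,0.3,0.3,0.3,0.55,0.55], spin=[0,0,0,0.08,0,0,0])

```text
t: 9.5
ee_pos: [0.4829, -0.0982, 0.0221]
orientation: [-3.141, 0.002, 3.06]
force: [-0.3, 0.4, -0.2]
opening: 0.547
```

carry_out([
  [0.04,0.5,0],
  [0.04,0.5,0],
  [0.04,0.5,0],
  [0.04,0.5,0],
  [0.04,0.5,0],
  [0.03,0.4,0],
  [0.03,0.3,0],
  [0.0,0,0],
], jaw=[0.55,0.55,0.55,0.55,0.55,0.55,0.55,0.55], spin=[0,0,0,0,0,0,0,0])

```text
t: 10.5
ee_pos: [0.4902, -0.0008, 0.0212]
orientation: [3.141, 0.0, 3.061]
force: [0.4, 0.5, -0.3]
opening: 0.552
```

```bash
python3 - <<'E'
from h import *
p=cams.capture("scene"); save(p,"s4.png",(290,130,440,290),3.7)
print(arm.state()["opening"],arm.state()["ee_pos"],arm.state()["force"])
E
```

```text
0.5507424325802434 [ 0.49026795 -0.0013299   0.0212132 ] [-0.13926637  0.1201161   0.05955064]
```

View pics/s4.png

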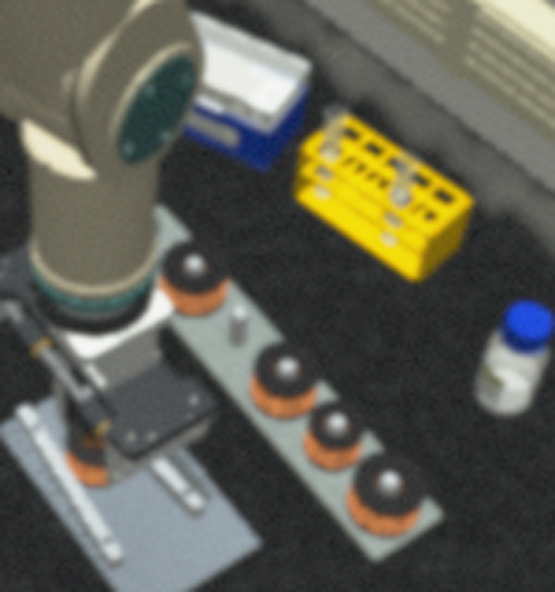

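carry_out([
  [0.01,0.1,0],
  [0.01,0.1,0],
  [0,0.05,0],
  [0,0,0],
], jaw=[0.55,0.55,0.55,0.55], spin=[0,0,0,0])

```text
t: 11.05
ee_pos: [0.4902, 0.0053, 0.0212]
orientation: [-3.141, -0.001, 3.06]
force: [-0.7, -0.8, -0.1]
opening: 0.544
```

carry_out([
  [0,0.05,0],
  [0,0.05,0],
  [0,0,0],
], jaw=[0.55,0.55,0.55], spin=[0,0,0])

```text
t: 11.42
ee_pos: [0.4904, 0.0085, 0.0212]
orientation: [3.142, -0.0, 3.06]
force: [-1.5, -1.5, -0.3]
opening: 0.555
```

carry_out([
  [0,0.05,0],
  [0,0.05,0],
  [0,0,0],
], jaw=[0.55,0.55,0.55], spin=[0,0,0])

```text
t: 11.8
ee_pos: [0.4905, 0.0095, 0.0214]
orientation: [-3.14, -0.0, 3.058]
force: [-1.3, -5.9, 1.0]
opening: 0.549
```

```bash
python3 - <<'E'
from h import *
p=cams.capture("scene"); save(p,"s5.png",(290,200,390,290),6)
print(arm.state()["ee_pos"],arm.state()["force"])
E
```

```text
[0.4905117  0.00953223 0.02138098] [-2.00145409 -5.74816433  1.21964468]
```

View pics/s5.png

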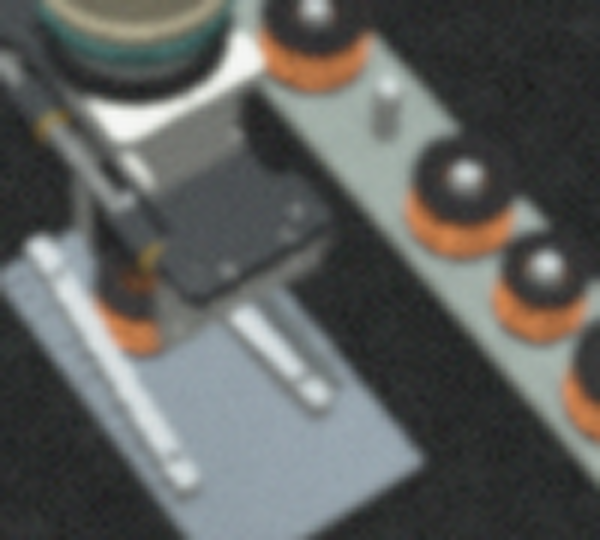

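carry_out([
  [0,-0.1,0],
  [0,0,0.5],
  [0,0,1],
  [0,0.5,1],
  [0,1,1],
  [0,1,0],
  [0,1,0],
  [0,1,0],
  [0,1,0],
  [0,1,0],
], jaw=[0.6,0.6,0.6,0.6,0.6,0.6,0.6,0.6,0.6,0.6], spin=[0,0,0,0,0,0,0,0,0,0])

```text
t: 13.1
ee_pos: [0.4906, 0.2055, 0.1275]
orientation: [3.14, 0.001, 3.061]
force: [0.4, 0.4, -0.4]
opening: 0.599
```

```bash
python3 - <<'E'
from h import *
S=cams.capture("scene");T=cams.capture("top")
cv2.imwrite("pics/g2.png",np.vstack([rect(S,0.038,.43,.58,-.13,.09,2),rect(T,0.038,.43,.58,-.13,.09,2)]))
print(arm.state()["ee_pos"],arm.state()["force"])
E
```

```text
[0.49035327 0.20857809 0.1274437 ] [-0.02270822 -0.34117172 -0.03183355]
```

View pics/g2.png

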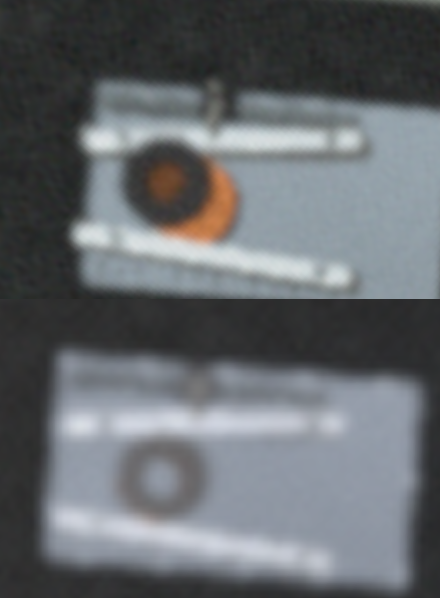

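carry_out([
  [0,-1,0],
  [0,-1,0],
  [0,-1,0],
  [0,-1,0],
  [0,-1,0],
  [0,-1,0],
  [0,-0.6,0],
  [0,0,-1],
  [0,0,-1],
  [0,0,-1],
], jaw=[0.7,0.7,0.7,0.7,0.7,0.7,0.7,0.7,0.7,0.7], spin=[0,0,0,0,0,0,0,0,0,0])

```text
t: 14.45
ee_pos: [0.4908, 0.0044, 0.0363]
orientation: [3.142, 0.001, 3.059]
force: [0.8, -0.1, 0.4]
opening: 0.7
```

carry_out([
  [0,0,-0.52],
  [0,0,0],
  [0,0,0],
  [0,0,0],
  [0,0,0],
  [0,-0.5,0.1],
  [0,0,1],
  [0,0,1],
], jaw=[0.7,0.3,0.3,0.3,0.3,0.3,0.3,0.3], spin=[0,0,0,0,0,0,0,0])

```text
t: 15.45
ee_pos: [0.4898, -0.0114, 0.0841]
orientation: [-3.141, -0.002, 3.058]
force: [0.8, -1.0, -2.1]
opening: 0.482
```

```bash
python3 - <<'E'
from h import *
S=cams.capture("scene"); save(S,"s6.png",s=1.2)
print(arm.state()["ee_pos"],arm.state()["force"],arm.state()["opening"])
E
```

```text
[ 0.49202471 -0.011245    0.08745267] [-0.05653144  0.29423065  2.07984356] 0.48531777970768264
```

View pics/s6.png

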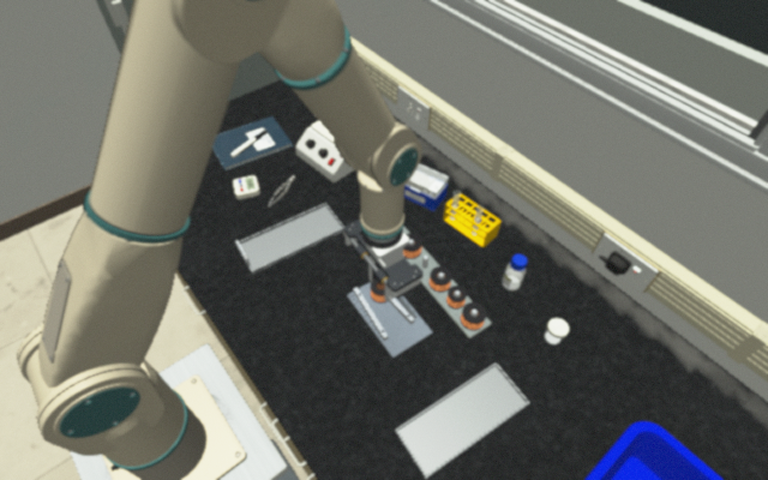

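carry_out([
  [0.05,-0.97,0],
  [0.05,-0.97,0],
  [0.05,-0.97,0],
  [0.05,-0.97,0],
  [0.05,-0.97,0],
  [0.05,-0.97,0],
  [0.05,-0.97,0],
  [0.05,-0.97,0],
  [0.05,-0.97,0],
  [0.05,-0.95,0],
], jaw=[0.3,0.3,0.3,0.3,0.3,0.3,0.3,0.3,0.3,0.3], spin=[0,0,0,0,0,0,0,0,0,0])

```text
t: 16.75
ee_pos: [0.5041, -0.3021, 0.083]
orientation: [-3.141, -0.002, 3.059]
force: [0.5, 1.4, -1.1]
opening: 0.486
```

carry_out([
  [0,0,-0.8],
  [0,0,-0.7],
  [0,0,-0.5],
  [0,0,-0.2],
  [0,0,0],
], jaw=[0.3,0.3,0.3,0.3,0.3], spin=[0,0,0,0,0])

```text
t: 17.38
ee_pos: [0.5051, -0.3004, 0.0181]
orientation: [-3.141, -0.0, 3.06]
force: [-0.6, 1.2, 0.8]
opening: 0.486
```

```bash
python3 - <<'E'
from h import *
S=cams.capture("scene"); save(S,"s7.png",(300,240,480,400),4)
print(arm.state()["ee_pos"],arm.state()["force"],arm.state()["opening"])
E
```

```text
[ 0.50513906 -0.30044976  0.01805442] [-2.08916921 -0.19423904  1.5201456 ] 0.4854156860224379
```

View pics/s7.png

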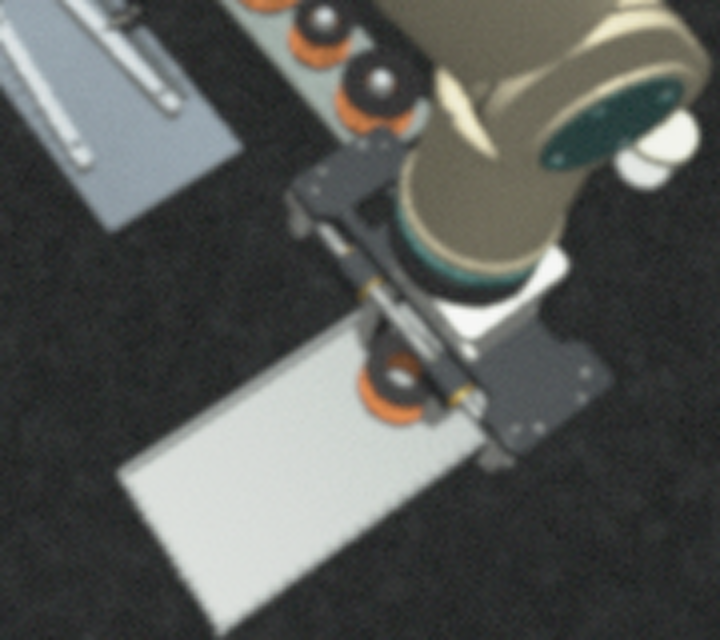

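carry_out([
  [0,0,0],
  [0,0,0],
  [0,0,0.6],
  [0,0,1],
  [0,0,1],
  [0.31,0.83,0.8],
  [0.31,0.83,0],
  [0.31,0.83,0],
  [0.31,0.83,0],
  [0.31,0.83,0],
], jaw=[0.58,0.58,0.6,0.7,0.8,0.8,0.8,0.8,0.8,0.8], spin=[0,0,0,0,0,-1,-1,-1,-1,-1])

```text
t: 18.68
ee_pos: [0.5528, -0.1746, 0.1211]
orientation: [3.141, 0.001, 2.533]
force: [0.3, -0.2, 0.2]
opening: 0.804
```

carry_out([
  [0.31,0.83,0],
  [0.31,0.83,0],
  [0.31,0.83,0],
  [0.31,0.83,0],
  [0.31,0.83,0],
  [0.31,0.83,0],
  [0.31,0.83,0],
  [0.31,0.83,0],
  [0.31,0.83,0],
  [0.31,0.83,0],
], jaw=[0.8,0.8,0.8,0.8,0.8,0.8,0.8,0.8,0.8,0.8], spin=[-1,-1,-1,-1,-1,-1,-1,-1,-1,-1])

```text
t: 19.92
ee_pos: [0.6455, 0.075, 0.121]
orientation: [3.141, -0.002, 1.486]
force: [-0.4, -1.2, -0.6]
opening: 0.799
```

```bash
python3 - <<'E'
from h import *
S=cams.capture("scene"); save(S,"s8.png",(180,120,480,400),2.1)
print(arm.state()["ee_pos"],arm.state()["orientation"])
E
```

```text
[0.64675747 0.08056923 0.12071867] [ 3.1394688  -0.00519654  1.48833654]
```

View pics/s8.png

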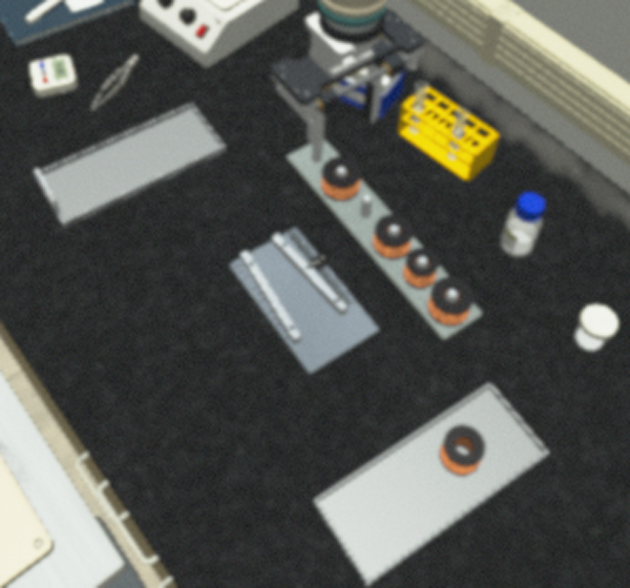

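carry_out([
  [-0.03,-0.22,-0.2],
  [0,0,-0.9],
  [0,0,-0.9],
  [0,0,-0.9],
  [0,0,-0.4],
  [0,0,0],
  [0,0,0],
  [0,0,0],
  [0,0,0],
  [0,0,0.1],
], jaw=[0.8,0.8,0.8,0.8,0.8,0.3,0.3,0.3,0.3,0.3], spin=[0,0,0,0,0,0,0,0,0,0])

```text
t: 21.22
ee_pos: [0.6438, 0.0671, 0.0238]
orientation: [-3.141, -0.0, 1.489]
force: [-0.6, 0.5, -0.6]
opening: 0.569
```

carry_out([
  [0,0,0],
  [0,0,-0.05],
  [0,0.1,-0.03],
  [0,0.12,0],
  [0,0,0],
  [0,0,0],
  [0,0,0],
  [0,0,0],
], jaw=[0.8,0.8,0.8,0.8,0.3,0.3,0.3,0.3], spin=[0,0,0,0,0,0,0,0])

```text
t: 22.22
ee_pos: [0.6442, 0.0733, 0.0213]
orientation: [3.141, 0.0, 1.489]
force: [0.5, -0.7, -0.9]
opening: 0.566
```

carry_out([
  [0,0,0.7],
  [0,0,1],
  [0,0,1],
  [-0.36,-0.38,0.3],
  [-0.36,-0.38,0],
  [-0.36,-0.38,0],
  [-0.36,-0.38,0],
  [-0.36,-0.38,0],
  [-0.36,-0.38,0],
  [-0.36,-0.38,0],
], jaw=[0.3,0.3,0.3,0.3,0.3,0.3,0.3,0.3,0.3,0.3], spin=[0,0,0,1,1,1,1,1,1,1])

```text
t: 23.48
ee_pos: [0.568, -0.007, 0.1126]
orientation: [-3.142, 0.0, 2.225]
force: [0.7, -0.8, -1.1]
opening: 0.569
```

carry_out([
  [-0.36,-0.38,0],
  [-0.36,-0.38,0],
  [-0.36,-0.38,0],
  [-0.36,-0.38,0],
  [-0.36,-0.38,0],
  [-0.36,-0.38,0],
  [-0.36,-0.38,0],
  [-0.38,-0.38,0],
  [0,0,0],
  [0,0,0],
], jaw=[0.3,0.3,0.3,0.3,0.3,0.3,0.3,0.3,0.3,0.3], spin=[1,1,1,1,1,1,1,0.95,0,0])

```text
t: 24.72
ee_pos: [0.4823, -0.0974, 0.112]
orientation: [-3.141, 0.001, 3.053]
force: [-0.2, 1.1, -1.0]
opening: 0.566
```

carry_out([
  [-0.04,0,-0.9],
  [0,0,-0.9],
  [0,0,-0.8],
  [0,0,-0.3],
  [0,0,-0.09],
  [0,0,0],
  [0,0,0],
  [0,0,0],
], jaw=[0.3,0.3,0.3,0.3,0.3,0.3,0.64,0.64], spin=[0,0,0,0.05,0,0,0,0])

```text
t: 25.72
ee_pos: [0.4809, -0.0977, 0.0222]
orientation: [-3.141, 0.001, 3.06]
force: [-0.3, -0.9, 0.3]
opening: 0.64
```

carry_out([
  [0.03,0.4,0],
  [0.03,0.4,0],
  [0.03,0.4,0],
  [0.03,0.3,0],
  [0.02,0.2,0],
  [0.01,0.1,0],
  [0.0,0.0,0],
  [0.0,0,0],
], jaw=[0.64,0.64,0.64,0.64,0.64,0.64,0.64,0.64], spin=[0,0,0,0,0,0,0,0])

```text
t: 26.72
ee_pos: [0.4851, -0.0432, 0.0215]
orientation: [3.141, 0.0, 3.06]
force: [0.7, 0.3, -0.2]
opening: 0.638
```

Nearly there; expected stop at TCP y ≈ -0.0385.

carry_out([
  [0.01,0.1,0],
  [0,0.05,0],
  [0,0,0],
], jaw=[0.64,0.64,0.64], spin=[0,0,0])

```text
t: 27.1
ee_pos: [0.4851, -0.0387, 0.0215]
orientation: [3.141, -0.0, 3.06]
force: [-0.7, -0.0, -0.2]
opening: 0.637
```

carry_out([
  [0,0.05,0],
  [0,0.05,0],
  [0,0,0],
], jaw=[0.64,0.64,0.64], spin=[0,0,0])

```text
t: 27.48
ee_pos: [0.4852, -0.0378, 0.0217]
orientation: [-3.14, 0.0, 3.058]
force: [-0.0, -5.3, 0.7]
opening: 0.64
```

carry_out([
  [0,0,0],
  [0,-0.15,0],
  [0,0,0],
  [0,0,0],
  [0,0,0],
  [0,0,0],
  [0,0,0],
  [-0.03,-0.5,0.05],
  [0,0,1],
  [0,0,1],
], jaw=[0.64,0.64,0.64,0.3,0.3,0.3,0.3,0.3,0.3,0.3], spin=[0,0,0,0,0,0,0,0,0,0])

```text
t: 28.72
ee_pos: [0.4835, -0.056, 0.0834]
orientation: [3.141, -0.002, 3.059]
force: [0.1, 0.3, -1.4]
opening: 0.569
```

```bash
python3 - <<'E'
from h import *
S=cams.capture("scene"); save(S,"s9.png",(180,120,480,400),2.1)
print(arm.state()["ee_pos"],arm.state()["opening"])
print(fitrect(S,.012,.28,.62,.15,.38))
E
```

```text
[ 0.4857639  -0.05608965  0.08669714] 0.5720954420349682
(array([0.44203436, 0.28972793]), [120.8617655436198, 259.1174723307292], np.float32(172.50414))
```

View pics/s9.png

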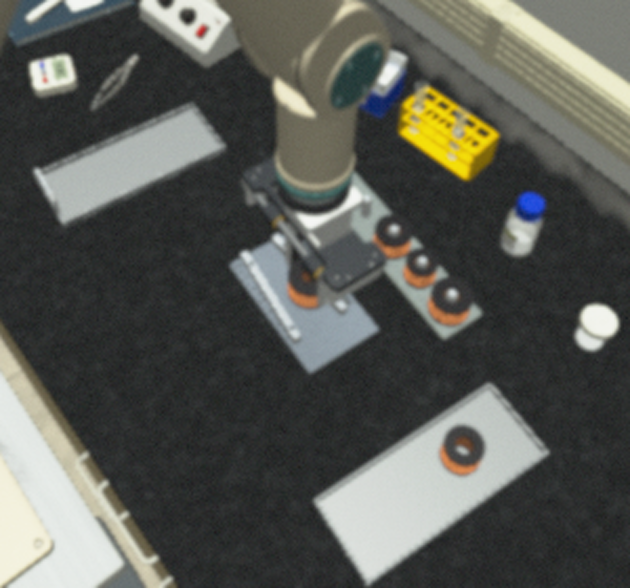

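carry_out([
  [0.09,0.95,0],
  [0.09,0.95,0],
  [0.09,0.95,0],
  [0.09,0.95,0],
  [0.09,0.95,0],
  [0.09,0.95,0],
  [0.09,0.95,0],
  [0.09,0.95,0],
  [0.09,0.95,0],
  [0.09,0.95,0],
], jaw=[0.3,0.3,0.3,0.3,0.3,0.3,0.3,0.3,0.3,0.3], spin=[0,0,0,0,0,0,0,0,0,0])

```text
t: 30.02
ee_pos: [0.5109, 0.2299, 0.0824]
orientation: [-3.141, -0.001, 3.06]
force: [0.7, 0.1, -1.8]
opening: 0.566
```

carry_out([
  [0.09,0.95,0],
  [0.07,0.95,0],
  [0,0,0],
  [0,0,-0.8],
  [0,0,-0.7],
  [0,0,-0.5],
  [0,0,-0.2],
  [0,0,0],
], jaw=[0.3,0.3,0.3,0.3,0.3,0.3,0.3,0.3], spin=[0,0,0,0,0,0,0,0])

```text
t: 31.02
ee_pos: [0.5158, 0.2847, 0.0176]
orientation: [-3.14, -0.001, 3.059]
force: [-1.2, -1.5, 3.4]
opening: 0.569
```

```bash
python3 - <<'E'
from h import *
S=cams.capture("scene"); save(S,"s10.png",(180,120,480,400),2.1)
print(arm.state()["ee_pos"],arm.state()["opening"],arm.state()["force"])
E
```

```text
[0.51582077 0.28471404 0.01765813] 0.5699777867806356 [-1.44021148 -1.54789935  4.83706306]
```

View pics/s10.png

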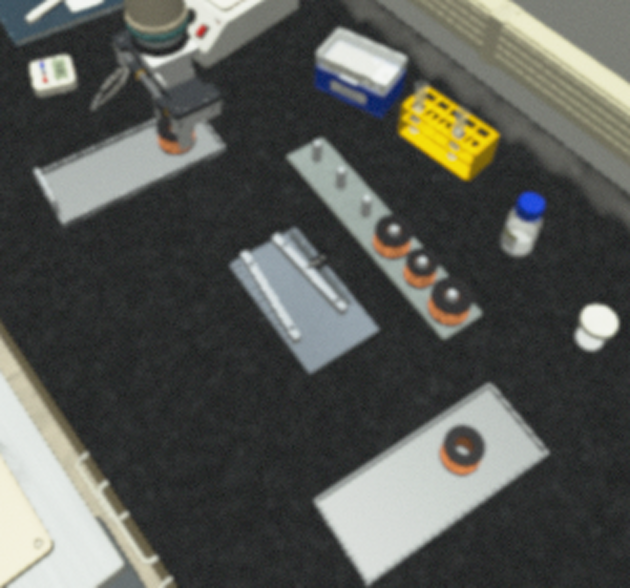

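carry_out([
  [0,0,0],
  [0,0,0],
  [0,0,0.6],
  [0,0,1],
  [0,0,1],
  [0.26,-0.73,0.8],
  [0.26,-0.73,0],
  [0.26,-0.73,0],
  [0.26,-0.73,0],
  [0.27,-0.73,0],
], jaw=[0.64,0.64,0.65,0.7,0.8,0.8,0.8,0.8,0.8,0.8], spin=[0,0,0,0,0,-1,-1,-1,-1,-1])

```text
t: 32.33
ee_pos: [0.556, 0.1767, 0.1205]
orientation: [3.14, 0.001, 2.533]
force: [-0.6, -0.4, -0.5]
opening: 0.8
```

carry_out([
  [0.26,-0.73,0],
  [0.27,-0.73,0],
  [0.26,-0.73,0],
  [0.27,-0.73,0],
  [0.26,-0.73,0],
  [0.27,-0.73,0],
  [0.26,-0.73,0],
  [0.27,-0.73,0],
  [0.26,-0.73,0],
  [0.27,-0.7,0],
], jaw=[0.8,0.8,0.8,0.8,0.8,0.8,0.8,0.8,0.8,0.8], spin=[-1,-1,-1,-1,-1,-1,-1,-1,-1,-0.95])

```text
t: 33.58
ee_pos: [0.6355, -0.0413, 0.1204]
orientation: [3.14, -0.001, 1.491]
force: [-0.5, 1.0, -0.7]
opening: 0.803
```

carry_out([
  [0,0,0],
  [0,0,0],
], jaw=[0.8,0.8], spin=[0,0])

```text
t: 33.83
ee_pos: [0.6347, -0.0395, 0.1195]
orientation: [-3.142, -0.002, 1.497]
force: [0.5, 1.3, 1.1]
opening: 0.8
```

carry_out([
  [0,-0.05,-0.2],
  [0,0,-0.9],
  [0,0,-0.9],
  [0,0,-0.9],
  [0,0,-0.37],
  [0,0,0],
  [0,0,0],
  [0,0,0],
  [0,0,0],
  [0,0,0],
], jaw=[0.8,0.8,0.8,0.8,0.8,0.3,0.3,0.3,0.3,0.3], spin=[0,0,0,0,0,0,0,0,0,0])

```text
t: 35.08
ee_pos: [0.6357, -0.0427, 0.0221]
orientation: [3.14, -0.0, 1.494]
force: [-0.5, 0.2, 5.4]
opening: 0.529
```

carry_out([
  [0,0,0.7],
  [0,0,1],
  [0,0,1],
  [-0.34,-0.12,0.3],
  [-0.35,-0.12,0],
  [-0.34,-0.13,0],
  [-0.35,-0.12,0],
  [-0.34,-0.12,0],
  [-0.35,-0.13,0],
  [-0.34,-0.12,0],
], jaw=[0.3,0.3,0.3,0.3,0.3,0.3,0.3,0.3,0.3,0.3], spin=[0,0,0,1,1,1,1,1,1,1])

```text
t: 36.33
ee_pos: [0.5619, -0.0689, 0.1119]
orientation: [-3.141, 0.0, 2.23]
force: [1.1, -0.3, -1.6]
opening: 0.528
```

carry_out([
  [-0.35,-0.12,0],
  [-0.34,-0.12,0],
  [-0.35,-0.13,0],
  [-0.34,-0.12,0],
  [-0.35,-0.12,0],
  [-0.34,-0.13,0],
  [-0.35,-0.12,0],
  [-0.34,-0.12,0],
  [0,0,0],
  [0,0,0],
], jaw=[0.3,0.3,0.3,0.3,0.3,0.3,0.3,0.3,0.3,0.3], spin=[1,1,1,1,1,1,1,0.9,0,0])

```text
t: 37.58
ee_pos: [0.4804, -0.0979, 0.1115]
orientation: [-3.141, 0.001, 3.053]
force: [0.4, 0.3, -1.4]
opening: 0.524
```

carry_out([
  [0,0,-0.9],
  [0,0,-0.9],
  [0,0,-0.8],
  [0,0,-0.3],
  [0,0,-0.08],
  [0,0,0],
  [0,0,0],
  [0,0,0],
], jaw=[0.3,0.3,0.3,0.3,0.3,0.3,0.6,0.6], spin=[0,0,0,0.05,0,0,0,0])

```text
t: 38.58
ee_pos: [0.4803, -0.098, 0.0222]
orientation: [-3.141, 0.001, 3.06]
force: [1.1, 0.1, -0.1]
opening: 0.603
```

carry_out([
  [0.04,0.5,0],
  [0.04,0.5,0],
  [0.04,0.5,0],
  [0.04,0.5,0],
  [0.03,0.35,0],
  [0.02,0.2,0],
  [0.01,0.1,0],
  [0,0,0],
  [0,0,0],
], jaw=[0.6,0.6,0.6,0.6,0.6,0.6,0.6,0.6,0.6], spin=[0,0,0,0,0,0,0,0,0])

```text
t: 39.7
ee_pos: [0.4864, -0.0182, 0.0215]
orientation: [3.141, 0.0, 3.06]
force: [-0.1, -0.9, 0.5]
opening: 0.598
```

carry_out([
  [0.01,0.1,0],
  [0,0.05,0],
  [0,0,0],
], jaw=[0.6,0.6,0.6], spin=[0,0,0])

```text
t: 40.08
ee_pos: [0.4864, -0.0142, 0.0216]
orientation: [-3.141, -0.0, 3.06]
force: [-0.9, -2.4, 1.2]
opening: 0.598
```

carry_out([
  [0,0.05,0],
  [0,0.05,0],
  [0,0,0],
], jaw=[0.6,0.6,0.6], spin=[0,0,0])

```text
t: 40.45
ee_pos: [0.4865, -0.0136, 0.0217]
orientation: [-3.139, -0.0, 3.057]
force: [-0.9, -7.6, 2.4]
opening: 0.599
```

carry_out([
  [0,-0.1,0],
  [0,0,0.5],
  [0,0,1],
  [0,0.5,1],
  [0,1,1],
  [0,1,0],
  [0,1,0],
  [0,1,0],
  [0,1,0],
  [0,1,0],
], jaw=[0.63,0.63,0.63,0.63,0.63,0.63,0.63,0.63,0.63,0.63], spin=[0,0,0,0,0,0,0,0,0,0])

```text
t: 41.7
ee_pos: [0.4865, 0.1833, 0.1277]
orientation: [3.14, 0.001, 3.061]
force: [-0.8, -0.1, -0.2]
opening: 0.627
```

```bash
python3 - <<'E'
from h import *
S=cams.capture("scene");T=cams.capture("top")
cv2.imwrite("pics/g3.png",np.vstack([rect(S,0.038,.45,.55,-.09,.07,4),rect(S,0.025,.45,.55,-.09,.07,4)]))
cv2.imwrite("pics/g4.png",np.vstack([rect(T,0.038,.45,.55,-.09,.07,4),rect(T,0.025,.45,.55,-.09,.07,4)]))
for n,p in(("S",S),("T",T)):
    print(n,[(np.round(ray(p,*d["position"],.025)[:2],4),d["confidence"]) for d in cams.landmark_of(p,"cursor_line")])
    print(n,[(np.round(ray(p,*d["position"],.006)[:2],4),d["confidence"]) for d in cams.landmark_of(p,"coil_4")])
print(arm.state()["ee_pos"])
E
```

```text
S [(array([ 0.522 , -0.0209]), 0.6)]
S [(array([ 0.6257, -0.1584]), 0.87), (array([ 0.5092, -0.3048]), 0.82), (array([ 0.6346, -0.1059]), 0.76), (array([0.5144, 0.2705]), 0.69), (array([ 0.4922, -0.006 ]), 0.54), (array([0.43 , 0.498]), 0.48)]
T [(array([ 0.5243, -0.0097]), 0.39)]
T [(array([ 0.4852, -0.0128]), 0.71), (array([ 0.6287, -0.1704]), 0.69), (array([ 0.5035, -0.3029]), 0.58), (array([ 0.4654, -0.2829]), 0.42), (array([ 0.63  , -0.1015]), 0.4)]
[0.48658676 0.1799237  0.12693343]
```

View pics/g3.png

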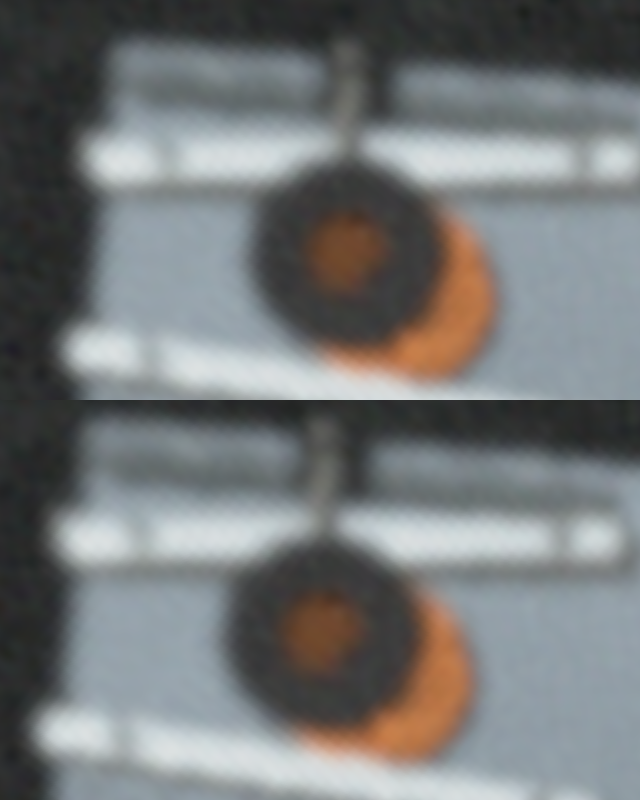

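View pics/g4.png

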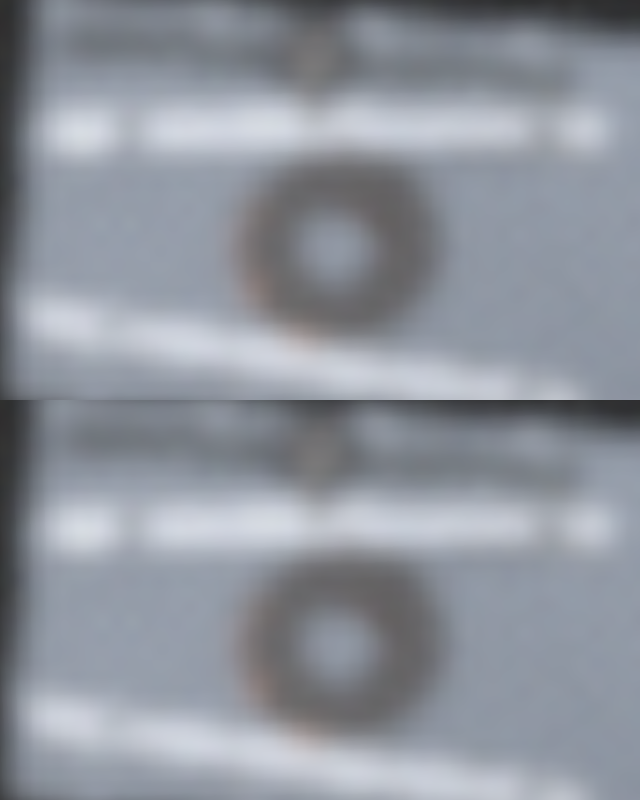

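carry_out([
  [0,-1,0],
  [0,-1,0],
  [0,-1,0],
  [0,-1,0],
  [0,-1,0],
  [0,-1,0],
  [0,-0.52,0],
  [0,0,-0.5],
  [0,0,-1],
  [0,0,-1],
], jaw=[0.7,0.7,0.7,0.7,0.7,0.7,0.7,0.7,0.7,0.7], spin=[0,0,0,0,0,0,0,0,0,0])

```text
t: 43.25
ee_pos: [0.487, -0.0146, 0.0512]
orientation: [3.141, 0.001, 3.059]
force: [0.5, 0.1, -0.3]
opening: 0.702
```

carry_out([
  [0,0,-0.8],
  [0,0,-0.22],
  [0,0,0],
  [0,0,0],
  [0,0,0],
  [0,0,0],
  [-0.03,-0.5,0.1],
  [0,0,1],
  [0,0,1],
], jaw=[0.7,0.7,0.3,0.3,0.3,0.3,0.3,0.3,0.3], spin=[0,0,0,0,0,0,0,0,0])

```text
t: 44.38
ee_pos: [0.4856, -0.0304, 0.0853]
orientation: [-3.142, 0.0, 3.059]
force: [-0.6, -0.1, -0.7]
opening: 0.53
```

```bash
python3 - <<'E'
from h import *
S=cams.capture("scene"); save(S,"s11.png",(180,120,480,400),2.1)
print(arm.state()["ee_pos"],arm.state()["opening"])
print(fitrect(S,.012,.28,.62,.15,.38))
E
```

```text
[ 0.48784088 -0.03034071  0.08853641] 0.5258415948794536
(array([0.43841134, 0.27674687]), [120.21022542317708, 259.1075846354167], np.float32(172.9919))
```

View pics/s11.png

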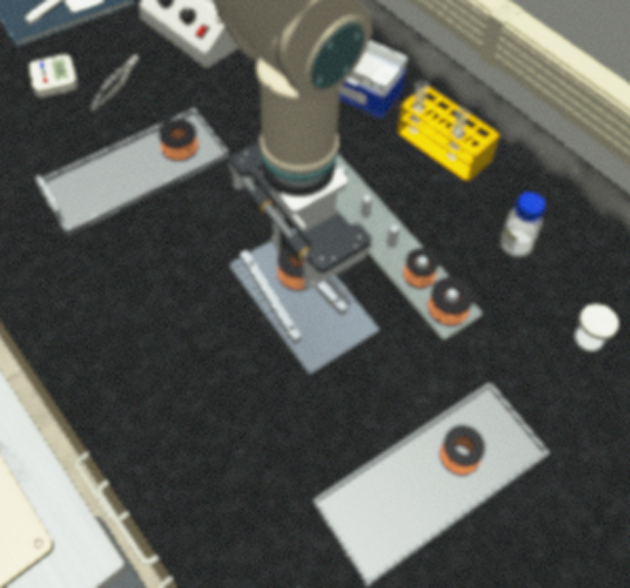

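carry_out([
  [-0.13,0.93,0],
  [-0.13,0.93,0],
  [-0.13,0.93,0],
  [-0.13,0.93,0],
  [-0.13,0.93,0],
  [-0.13,0.93,0],
  [-0.13,0.93,0],
  [-0.13,0.93,0],
  [-0.13,0.93,0],
  [-0.13,0.93,0],
], jaw=[0.3,0.3,0.3,0.3,0.3,0.3,0.3,0.3,0.3,0.3], spin=[0,0,0,0,0,0,0,0,0,0])

```text
t: 45.68
ee_pos: [0.4469, 0.25, 0.0843]
orientation: [3.141, 0.001, 3.059]
force: [0.8, -0.2, -1.7]
opening: 0.528
```

carry_out([
  [-0.13,0.97,0],
  [0,0,0],
  [0,0,0],
  [0,0,-0.8],
  [0,0,-0.7],
  [0,0,-0.5],
  [0,0,-0.25],
  [0,0,0],
], jaw=[0.3,0.3,0.3,0.3,0.3,0.3,0.3,0.3], spin=[0,0,0,0,0,0,0,0])

```text
t: 46.68
ee_pos: [0.4433, 0.2778, 0.0167]
orientation: [-3.141, 0.0, 3.059]
force: [0.2, -0.3, -1.2]
opening: 0.525
```

```bash
python3 - <<'E'
from h import *
S=cams.capture("scene"); save(S,"s12.png",(180,120,330,260),4)
print(arm.state()["ee_pos"],arm.state()["opening"],arm.state()["force"])
E
```

```text
[0.44330679 0.27819274 0.01672697] 0.5267896955497923 [ 0.45863156 -0.90944882 -1.24968741]
```

View pics/s12.png

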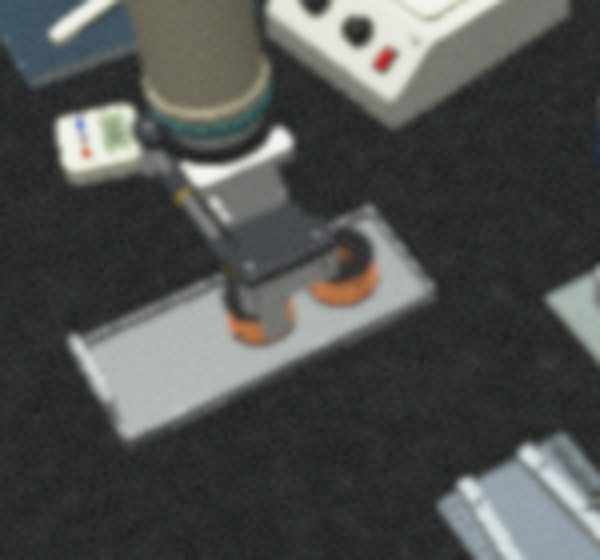

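carry_out([
  [0,0,-0.05],
  [0,0,0],
  [0,0,0],
  [0,0,0.6],
  [0,0,1],
  [0,0,1],
  [0.41,-0.84,0.85],
  [0.42,-0.84,0],
  [0.41,-0.84,0],
  [0.42,-0.84,0],
], jaw=[0.3,0.6,0.6,0.65,0.7,0.8,0.8,0.8,0.8,0.8], spin=[0,0,0,0,0,0,-1,-1,-1,-1])

```text
t: 47.98
ee_pos: [0.4927, 0.1757, 0.1174]
orientation: [-3.14, -0.001, 2.634]
force: [1.1, 0.3, 0.2]
opening: 0.803
```

carry_out([
  [0.41,-0.84,0],
  [0.42,-0.84,0],
  [0.41,-0.84,0],
  [0.42,-0.84,0],
  [0.41,-0.84,0],
  [0.42,-0.84,0],
  [0.41,-0.84,0],
  [0.42,-0.84,0],
  [0.41,-0.84,0],
  [0.42,-0.84,0],
], jaw=[0.8,0.8,0.8,0.8,0.8,0.8,0.8,0.8,0.8,0.8], spin=[-1,-1,-1,-1,-1,-1,-1,-1,-1,-1])

```text
t: 49.22
ee_pos: [0.6178, -0.0758, 0.1184]
orientation: [3.142, -0.0, 1.587]
force: [0.3, -0.6, 0.4]
opening: 0.802
```

carry_out([
  [0.41,-0.84,0],
  [0,0,0],
  [0,0,0],
  [0,0,0],
], jaw=[0.75,0.75,0.75,0.75], spin=[-0.93,0,0,0])

```text
t: 49.72
ee_pos: [0.6291, -0.0977, 0.1184]
orientation: [-3.141, -0.001, 1.498]
force: [-0.2, 1.1, 0.4]
opening: 0.751
```

```bash
python3 - <<'E'
from h import *
S=cams.capture("scene"); save(S,"s13.png",(180,120,480,400),2.1)
print(arm.state()["ee_pos"],arm.state()["orientation"],arm.state()["opening"])
E
```

```text
[ 0.629162   -0.09781101  0.11846021] [-3.14113280e+00 -1.10209345e-03  1.49824285e+00] 0.7533603690299275
```

View pics/s13.png

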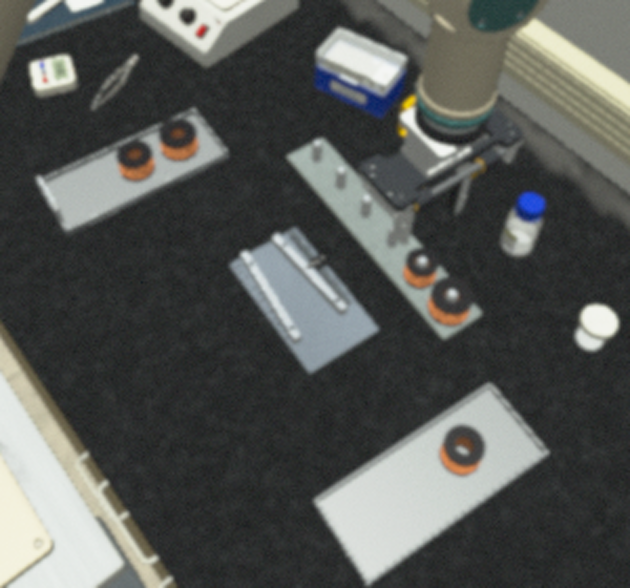

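carry_out([
  [0.02,-0.07,-0.2],
  [0,0,-0.9],
  [0,0,-0.9],
  [0,0,-0.9],
  [0,0,-0.33],
  [0,0,0],
  [0,0,0],
  [0,0,0],
  [0,0,0],
  [0,0,0],
], jaw=[0.75,0.75,0.75,0.75,0.75,0.75,0.2,0.2,0.2,0.2], spin=[0,0,0,0,0,0,0,0,0,0])

```text
t: 51.02
ee_pos: [0.6304, -0.1015, 0.0222]
orientation: [3.141, -0.0, 1.496]
force: [-0.9, 0.2, 3.6]
opening: 0.438
```

carry_out([
  [0,0,0],
  [0,0,0.7],
  [0,0,1],
  [0,0,1.0],
], jaw=[0.2,0.2,0.2,0.2], spin=[0,0,0,0])

```text
t: 51.52
ee_pos: [0.6297, -0.1015, 0.1042]
orientation: [-3.141, 0.0, 1.496]
force: [0.2, -0.6, -2.1]
opening: 0.438
```

carry_out([
  [-0.33,0,0.2],
  [-0.33,0,0],
  [-0.33,0,0],
  [-0.33,0,0],
  [-0.33,0,0],
  [-0.33,0.03,0],
  [-0.33,0.03,0],
  [-0.33,0.03,0],
  [-0.33,0.03,0],
  [-0.33,0,0],
], jaw=[0.2,0.2,0.2,0.2,0.2,0.2,0.2,0.2,0.2,0.2], spin=[1,1,1,1,1,1,1,1,1,1])

```text
t: 52.78
ee_pos: [0.5306, -0.0982, 0.1095]
orientation: [-3.141, 0.001, 2.547]
force: [-0.5, 0.1, -1.2]
opening: 0.444
```

carry_out([
  [-0.33,0,0],
  [-0.33,0,0],
  [-0.33,0,0],
  [-0.33,0,0],
  [-0.33,0,0],
  [0,0,0],
  [0,0,0],
  [0,0,0],
], jaw=[0.2,0.2,0.2,0.2,0.2,0.2,0.2,0.2], spin=[1,1,1,1,0.9,0,0,0])

```text
t: 53.78
ee_pos: [0.4821, -0.0979, 0.1088]
orientation: [-3.141, 0.001, 3.056]
force: [-0.3, -0.1, -2.9]
opening: 0.445
```

carry_out([
  [-0.03,0,-0.9],
  [0,0,-0.9],
  [0,0,-0.75],
  [0,0,-0.28],
  [0,0,-0.07],
  [0,0,0],
  [0,0,0],
  [0,0,0],
], jaw=[0.2,0.2,0.2,0.2,0.2,0.2,0.52,0.52], spin=[0,0,0,0.05,0,0,0,0])

```text
t: 54.78
ee_pos: [0.4812, -0.098, 0.0222]
orientation: [-3.141, 0.001, 3.062]
force: [0.1, -0.5, 0.8]
opening: 0.516
```

carry_out([
  [0.04,0.5,0],
  [0.04,0.5,0],
  [0.05,0.6,0],
  [0.05,0.6,0],
  [0.05,0.6,0],
  [0.05,0.6,0],
  [0.04,0.4,0],
  [0.02,0.3,0],
  [0,0,0],
  [0,0,0],
], jaw=[0.52,0.52,0.52,0.52,0.52,0.52,0.52,0.52,0.52,0.52], spin=[0,0,0,0,0,0,0,0,0,0])

```text
t: 56.02
ee_pos: [0.4908, 0.0251, 0.0215]
orientation: [3.141, -0.0, 3.062]
force: [-0.2, -0.6, -0.2]
opening: 0.519
```

carry_out([
  [0.01,0.1,0],
  [0.01,0.1,0],
  [0,0.05,0],
  [0,0,0],
], jaw=[0.52,0.52,0.52,0.52], spin=[0,0,0,0])

```text
t: 56.52
ee_pos: [0.4909, 0.0325, 0.0215]
orientation: [-3.141, -0.001, 3.062]
force: [-1.5, -1.4, 0.9]
opening: 0.522
```

carry_out([
  [0,0.05,0],
  [0,0.05,0],
  [0,0,0],
], jaw=[0.52,0.52,0.52], spin=[0,0,0])

```text
t: 56.9
ee_pos: [0.491, 0.0343, 0.0216]
orientation: [-3.14, -0.001, 3.061]
force: [-1.4, -5.8, 1.6]
opening: 0.52
```

carry_out([
  [0,0,0],
  [0,-0.17,0],
  [0,0,0],
  [0,0,0],
  [0,0,0],
  [0,0,0],
  [0,0,0],
  [-0.04,-0.6,0.05],
  [0,0,1],
  [0,0,1],
], jaw=[0.52,0.52,0.52,0.2,0.2,0.2,0.2,0.2,0.2,0.2], spin=[0,0,0,0,0,0,0,0,0,0])

```text
t: 58.15
ee_pos: [0.4893, 0.0126, 0.0832]
orientation: [3.142, -0.002, 3.062]
force: [1.1, -0.0, -1.4]
opening: 0.441
```

```bash
python3 - <<'E'
from h import *
S=cams.capture("scene"); save(S,"s14.png",(180,120,480,400),2.1)
print(arm.state()["ee_pos"],arm.state()["opening"])
print(fitrect(S,.012,.28,.62,-.42,-.17), fitrect(S,.012,.28,.62,.15,.38))
E
```

```text
[0.49152722 0.01283983 0.08654669] 0.438776374504425
(array([ 0.45973521, -0.29814807]), [106.43135579427083, 258.0371500651042], np.float32(173.90916)) (array([0.46764375, 0.24597753]), [173.8487345377604, 324.4735107421875], np.float32(173.08878))
```

View pics/s14.png

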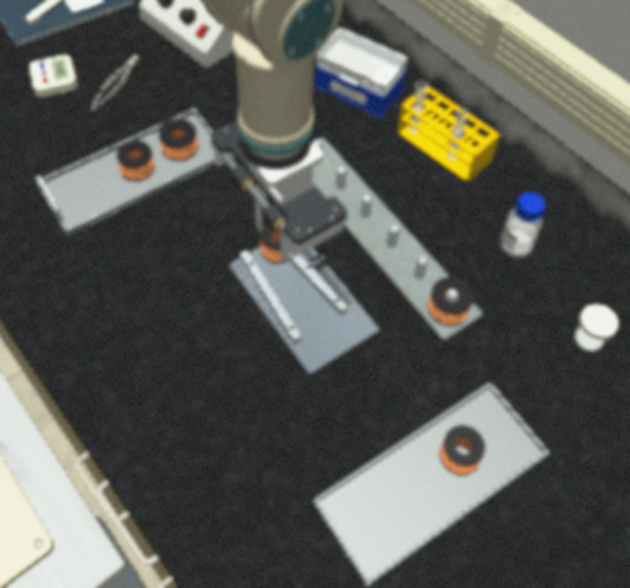

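carry_out([
  [-0.18,-0.93,0],
  [-0.18,-0.93,0],
  [-0.18,-0.93,0],
  [-0.18,-0.93,0],
  [-0.18,-0.93,0],
  [-0.18,-0.93,0],
  [-0.18,-0.93,0],
  [-0.18,-0.93,0],
  [-0.18,-0.93,0],
  [-0.18,-0.93,0],
], jaw=[0.2,0.2,0.2,0.2,0.2,0.2,0.2,0.2,0.2,0.2], spin=[0,0,0,0,0,0,0,0,0,0])

```text
t: 59.45
ee_pos: [0.4356, -0.2667, 0.0824]
orientation: [3.141, -0.001, 3.062]
force: [0.6, -0.4, -1.5]
opening: 0.443
```

carry_out([
  [-0.18,-0.93,0],
  [0,0,0],
  [0,0,0],
  [0,0,-0.8],
  [0,0,-0.7],
  [0,0,-0.5],
  [0,0,-0.25],
  [0,0,0],
], jaw=[0.2,0.2,0.2,0.2,0.2,0.2,0.2,0.2], spin=[0,0,0,0,0,0,0,0])

```text
t: 60.45
ee_pos: [0.4314, -0.2928, 0.016]
orientation: [3.14, 0.0, 3.064]
force: [-0.7, 1.6, 2.5]
opening: 0.44
```

```bash
python3 - <<'E'
from h import *
S=cams.capture("scene"); save(S,"s15.png",(300,240,480,400),4)
print(arm.state()["ee_pos"],arm.state()["opening"],arm.state()["force"])
E
```

```text
[ 0.43143279 -0.29286538  0.01599074] 0.4394910246943011 [-0.3659779   2.65222595  2.61295949]
```

View pics/s15.png

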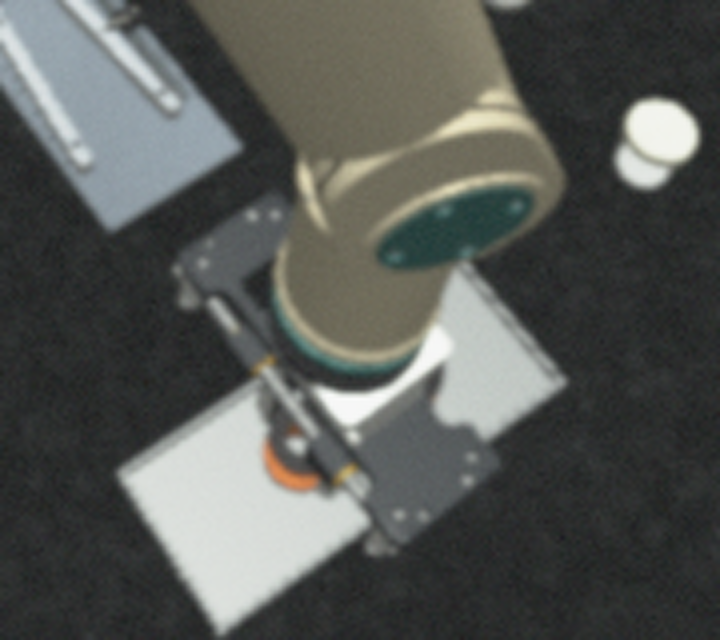

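carry_out([
  [0,0,0],
  [0,0,0],
  [0,0,0.6],
  [0,0,1],
  [0,0,1],
  [0.43,0.3,0.85],
  [0.43,0.3,0],
  [0.43,0.3,0],
  [0.43,0.3,0],
  [0.43,0.3,0],
], jaw=[0.52,0.52,0.55,0.65,0.8,0.8,0.8,0.8,0.8,0.8], spin=[0,0,0,0,0,-1,-1,-1,-1,-1])

```text
t: 61.75
ee_pos: [0.4957, -0.2493, 0.1191]
orientation: [-3.141, 0.0, 2.535]
force: [1.1, -0.0, 0.5]
opening: 0.804
```

carry_out([
  [0.43,0.3,0],
  [0.43,0.3,0],
  [0.43,0.3,0],
  [0.43,0.3,0],
  [0.43,0.3,0],
  [0.43,0.3,0],
  [0.43,0.3,0],
  [0.43,0.3,0],
  [0.43,0.3,0],
  [0.43,0.28,0],
], jaw=[0.8,0.8,0.8,0.8,0.8,0.8,0.8,0.8,0.8,0.8], spin=[-1,-1,-1,-1,-1,-1,-1,-1,-1,-1])

```text
t: 63.0
ee_pos: [0.6247, -0.1597, 0.119]
orientation: [-3.142, 0.0, 1.488]
force: [-0.1, 0.2, -0.6]
opening: 0.8
```

carry_out([
  [0,0,0],
  [0,0,0],
  [0,0,0],
], jaw=[0.8,0.8,0.8], spin=[0,0,0])

```text
t: 63.38
ee_pos: [0.6236, -0.1608, 0.1192]
orientation: [-3.141, 0.0, 1.491]
force: [1.2, -0.5, -0.1]
opening: 0.799
```

```bash
python3 - <<'E'
from h import *
S=cams.capture("scene"); save(S,"s16.png",(180,120,480,400),2.1)
print(arm.state()["ee_pos"],arm.state()["orientation"],arm.state()["opening"])
E
```

```text
[ 0.62374611 -0.16070256  0.11921611] [-3.14141998e+00  9.57261388e-05  1.49073947e+00] 0.8007359002875198
```

View pics/s16.png

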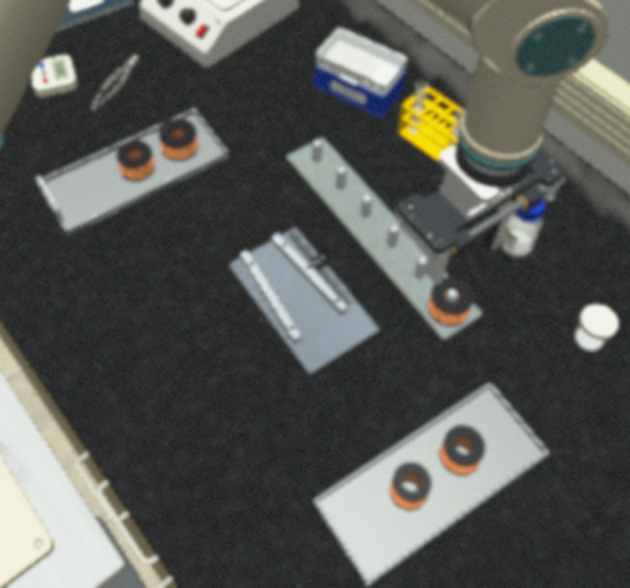

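carry_out([
  [0.02,0.07,-0.2],
  [0,0,-0.9],
  [0,0,-0.9],
  [0,0,-0.9],
  [0,0,-0.36],
  [0,0,0],
  [0,0,0],
  [0,0,0],
  [0,0,0],
  [0,0,0],
], jaw=[0.8,0.8,0.8,0.8,0.8,0.8,0.3,0.3,0.3,0.3], spin=[0,0,0,0,0,0,0,0,0,0])

```text
t: 64.68
ee_pos: [0.6255, -0.1579, 0.0221]
orientation: [3.14, 0.0, 1.491]
force: [-0.4, 0.3, 4.4]
opening: 0.555
```

carry_out([
  [0,0,0],
  [0,0,0.7],
  [0,0,1],
  [0,0,1.0],
], jaw=[0.3,0.3,0.3,0.3], spin=[0,0,0,0])

```text
t: 65.18
ee_pos: [0.6245, -0.1578, 0.1038]
orientation: [-3.141, 0.0, 1.491]
force: [-0.8, -0.4, -1.4]
opening: 0.555
```

carry_out([
  [-0.32,0.13,0.2],
  [-0.32,0.13,0],
  [-0.32,0.13,0],
  [-0.32,0.13,0],
  [-0.32,0.13,0],
  [-0.32,0.13,0],
  [-0.32,0.13,0],
  [-0.32,0.14,0],
  [-0.32,0.14,0],
  [-0.32,0.14,0],
], jaw=[0.3,0.3,0.3,0.3,0.3,0.3,0.3,0.3,0.3,0.3], spin=[1,1,1,1,1,1,1,1,1,1])

```text
t: 66.42
ee_pos: [0.5284, -0.1181, 0.1091]
orientation: [-3.141, 0.0, 2.542]
force: [0.1, 0.1, -1.5]
opening: 0.552
```

carry_out([
  [-0.32,0.13,0],
  [-0.32,0.13,0],
  [-0.32,0.14,0],
  [-0.32,0.13,0],
  [-0.32,0.14,0],
  [0,0,0],
  [0,0,0],
  [0,0,0],
], jaw=[0.3,0.3,0.3,0.3,0.3,0.3,0.3,0.3], spin=[1,1,1,1,0.95,0,0,0])

```text
t: 67.42
ee_pos: [0.4815, -0.0981, 0.1085]
orientation: [-3.141, 0.001, 3.056]
force: [0.2, 0.5, -1.0]
opening: 0.555
```

carry_out([
  [-0.02,0,-0.9],
  [0,0,-0.9],
  [0,0,-0.75],
  [0,0,-0.28],
  [0,0,-0.06],
  [0,0,0],
  [0,0,0],
  [0,0,0],
], jaw=[0.3,0.3,0.3,0.3,0.3,0.3,0.62,0.62], spin=[0,0,0,0.05,0,0,0,0])

```text
t: 68.42
ee_pos: [0.4809, -0.0979, 0.0222]
orientation: [-3.141, 0.001, 3.062]
force: [0.3, -0.6, 0.0]
opening: 0.619
```

carry_out([
  [0.04,0.5,0],
  [0.04,0.5,0],
  [0.04,0.5,0],
  [0.03,0.3,0],
  [0.02,0.2,0],
  [0.01,0.1,0],
  [0,0,0],
  [0,0,0],
], jaw=[0.62,0.62,0.62,0.62,0.62,0.62,0.62,0.62], spin=[0,0,0,0,0,0,0,0])

```text
t: 69.42
ee_pos: [0.4858, -0.0346, 0.0215]
orientation: [3.141, 0.0, 3.062]
force: [-0.1, -0.5, 0.0]
opening: 0.621
```

carry_out([
  [0.01,0.1,0],
  [0,0.05,0],
  [0,0,0],
], jaw=[0.62,0.62,0.62], spin=[0,0,0])

```text
t: 69.8
ee_pos: [0.486, -0.0301, 0.0215]
orientation: [3.141, -0.0, 3.062]
force: [-0.6, -1.1, 0.1]
opening: 0.619
```

carry_out([
  [0,0.05,0],
  [0,0.05,0],
  [0,0,0],
], jaw=[0.62,0.62,0.62], spin=[0,0,0])

```text
t: 70.18
ee_pos: [0.4861, -0.0287, 0.0217]
orientation: [-3.14, 0.0, 3.061]
force: [-1.4, -4.4, 0.9]
opening: 0.619
```

carry_out([
  [0,0,0],
  [0,0,0],
], jaw=[0.62,0.62], spin=[0,0])

```text
t: 70.42
ee_pos: [0.4861, -0.0287, 0.0217]
orientation: [-3.14, 0.0, 3.061]
force: [-0.0, -5.5, 0.7]
opening: 0.619
```

Wedged where expected. Grip, pull out, lift and check the trays.

carry_out([
  [0,-0.15,0],
  [0,0,0],
  [0,0,0],
  [0,0,0],
  [0,0,0],
  [0,0,0],
  [-0.03,-0.5,0.05],
  [0,0,1],
  [0,0,1],
  [0,0,0],
], jaw=[0.62,0.62,0.3,0.3,0.3,0.3,0.3,0.3,0.3,0.3], spin=[0,0,0,0,0,0,0,0,0,0])

```text
t: 71.68
ee_pos: [0.4863, -0.048, 0.0846]
orientation: [-3.141, 0.004, 3.061]
force: [-0.2, -0.2, -0.6]
opening: 0.557
```

```bash
python3 - <<'E'
from h import *
S=cams.capture("scene"); save(S,"s17.png",(180,120,480,400),2.1)
print(arm.state()["ee_pos"],arm.state()["opening"])
print(fitrect(S,.012,.28,.62,.15,.38))
E
```

```text
[ 0.48535092 -0.04773631  0.08349573] 0.5539241442932703
(array([0.43842871, 0.27655481]), [119.925537109375, 259.0262451171875], np.float32(172.99188))
```

View pics/s17.png

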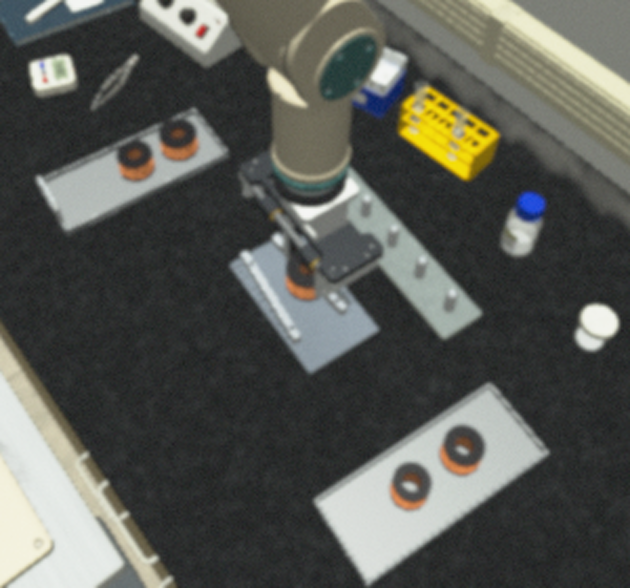

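carry_out([
  [-0.3,0.92,0],
  [-0.29,0.92,0],
  [-0.3,0.92,0],
  [-0.29,0.92,0],
  [-0.3,0.92,0],
  [-0.29,0.92,0],
  [-0.3,0.92,0],
  [-0.29,0.92,0],
  [-0.3,0.92,0],
  [-0.29,0.92,0],
], jaw=[0.3,0.3,0.3,0.3,0.3,0.3,0.3,0.3,0.3,0.3], spin=[0,0,0,0,0,0,0,0,0,0])

```text
t: 72.97
ee_pos: [0.3955, 0.2291, 0.0818]
orientation: [-3.14, -0.002, 3.062]
force: [1.0, 0.3, -2.5]
opening: 0.549
```

carry_out([
  [-0.3,0.92,0],
  [-0.29,0.92,0],
  [0,0,0],
  [0,0,-0.8],
  [0,0,-0.7],
  [0,0,-0.5],
  [0,0,-0.22],
  [0,0,0],
], jaw=[0.3,0.3,0.3,0.3,0.3,0.3,0.3,0.3], spin=[0,0,0,0,0,0,0,0])

```text
t: 73.97
ee_pos: [0.3791, 0.2832, 0.0164]
orientation: [-3.141, -0.0, 3.061]
force: [0.0, -0.3, -1.9]
opening: 0.553
```

```bash
python3 - <<'E'
from h import *
S=cams.capture("scene"); save(S,"s18.png",(180,120,330,260),4)
print(arm.state()["ee_pos"],arm.state()["opening"],arm.state()["force"])
E
```

```text
[0.37920408 0.28362874 0.01638575] 0.5524223836513323 [ 0.16220792 -0.248462   -1.916932  ]
```

View pics/s18.png

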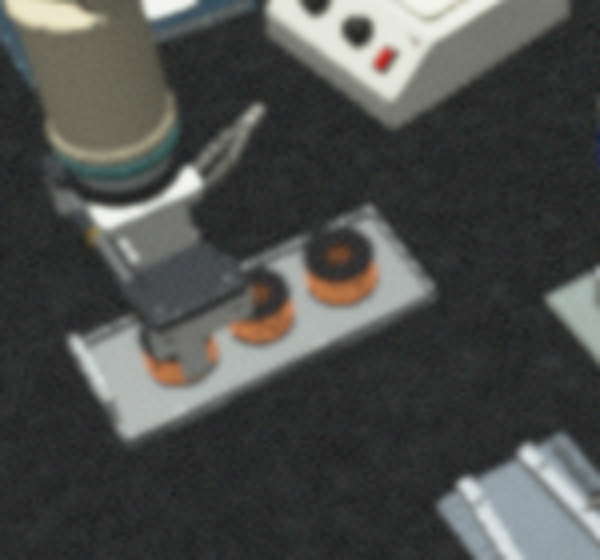

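carry_out([
  [0,0,-0.05],
  [0,0,0],
  [0,0,0],
  [0,0,0],
  [0,0,0.5],
  [0,0,1],
  [0,0,1],
  [0,0,1],
  [0,0.5,1],
  [0,1,1],
], jaw=[0.3,0.3,0.62,0.62,0.62,0.62,0.62,0.62,0.62,0.62], spin=[0,0,0,0,0,0,0,0,0,0])

```text
t: 75.28
ee_pos: [0.379, 0.3285, 0.182]
orientation: [-3.141, 0.0, 3.06]
force: [1.0, -0.2, -0.7]
opening: 0.621
```

carry_out([
  [0,1,0],
  [0,1,0],
  [0,1,0],
  [0,1,0],
  [0,1,0],
  [0,0,0],
  [0,0,0],
], jaw=[0.62,0.62,0.62,0.62,0.62,0.62,0.62], spin=[0,0,0,0,0,0,0])

```text
t: 76.15
ee_pos: [0.379, 0.478, 0.1802]
orientation: [-3.14, 0.0, 3.061]
force: [0.0, 0.1, 0.1]
opening: 0.62
```

```bash
python3 - <<'E'
from h import *
S=cams.capture("scene");T=cams.capture("top")
save(S,"s19.png",(180,110,480,400),2)
cv2.imwrite("pics/r19.png",np.vstack([rect(S,.035,.30,.68,-.37,.36,1),rect(T,.035,.30,.68,-.37,.36,1)]))
print(arm.state()["ee_pos"],arm.state()["force"])
E
```

```text
[0.37936622 0.47777797 0.18030275] [ 0.33012753  0.26972165 -0.809581  ]
```

View pics/s19.png

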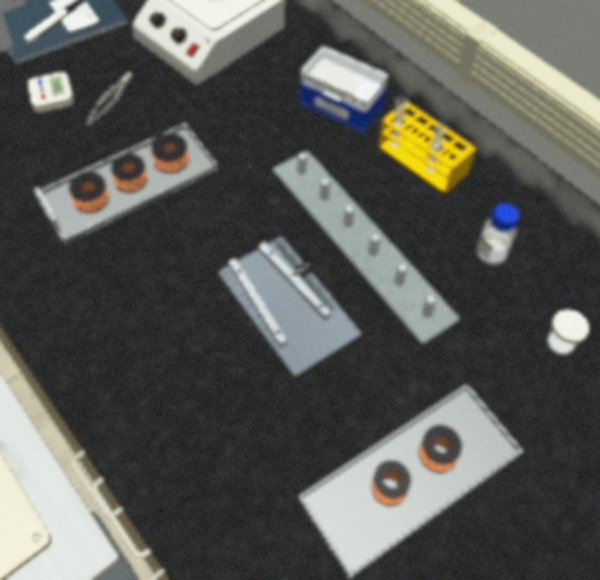

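View pics/r19.png

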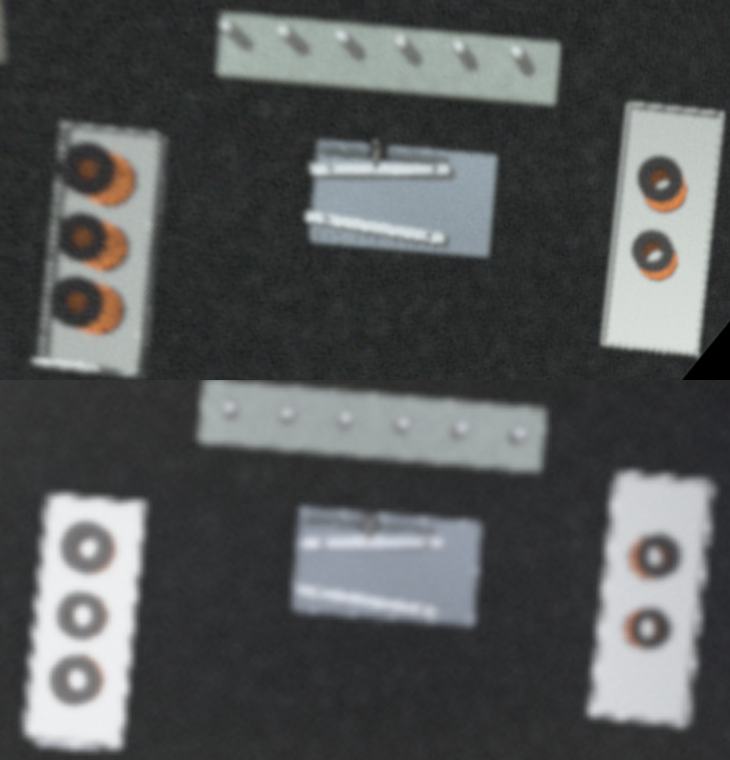

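```bash
python3 - <<'E'
from h import *
print(arm.close_job())
E
```

```text
the job is handed in; nothing more can be done
None
```

I gauged and sorted all five coils on the stand, working from left to right, and handed the job in at about 76 s of the 210 s allowed. The third spindle was empty, so there was no coil_3.

| Coil | Where it wedged against the cursor line | Tray |
|---|---|---|
| coil_1 | beyond | plain |
| coil_2 | short | arched |
| coil_4 | short, by about 8 mm | arched |
| coil_5 | beyond | plain |
| coil_6 | short | arched |

- **Wedging:** each coil stopped against the fences with about 5–8 N on the arm. I read the cursor at about gauge y = +8 mm. I only moved the arm aside to photograph coil_1 and coil_4 while wedged. The other three I judged from the push force and from stopping within about 1–2 mm of where they should.
- **Last pictures:** the final pictures from both cameras show three coils upright in the arched tray and two in the plain tray, all clear of the walls. The cursor and the other things on the bench look unmoved, and the gripper was clear of everything.
- **Disagreements and corrections:**
  - The arched tray shifted about 13 mm during the run; I measured it again before placing coil_4 and coil_6.
  - Arm and camera positions along the slot differed by 2–5 mm.
  - I gripped coil_2 about 6 mm off centre at first and gripped it again.
  - One network reading of the cursor line was about 10 mm off the pictures, so I used the pictures.

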